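# Refit the interlocked guard panel on a bench mill

### The job

Refit the loose aluminium guard panel on the small bench mill: holding it tilted, hook its plain edge under the steel lip of the mill, then lower the other side, without letting it fall, so that the tongue goes straight into the slot of the guard interlock switch. Let go with the panel hooked, lying flat on the mill and its tongue fully home, and leave the bottle, the beaker and the jar where they stand.

Things in the scene. Friction and masses are not known exactly. Their poses are not given: they have to be found in the camera images.
- panel: Loose guard panel: aluminium plate 160 (x) by 130 (y) by 4 mm, about 0.35 kg, balanced within 10 mm of its middle. From the middle of its +x edge a steel tab, 30 mm wide, reaches out 34 mm; the tongue hangs under the tab. A black grip bar stands on the middle. Origin: centre of the plate's underside. x: from the plain edge to the tongue; z: up from the plate.
- grip (a point): Centre (half-way up) of the panel's black grip bar, 70 mm long (panel x), 16 mm wide (panel y), 40 mm tall; 24 mm above the plate's underside. Axes are the panel's.
- edge (a point): Middle of the lower edge of the panel's plain (-x) side, the one to hook: 80 mm from the grip's centre along panel -x and 24 mm below it. Axes are the panel's.
- tongue_tip (a point): Middle of the lower end of the panel's tongue, a flat steel blade 4 mm thick (panel y) and 14 mm wide (panel x) that reaches 28 mm below the plate's underside; 98 mm from the grip's centre along panel +x and 52 mm below it. Axes are the panel's.
- rest: Fixed wooden rest, 150 by 110 mm, with two cross bars whose tops are 48 mm above the table. At the start the panel lies level on it, its tongue pointing roughly away from the robot and hanging free. Origin: centre of its underside.
- mill: Fixed bench mill: white box on a blue foot, 172 (x) by 150 (y) mm, open trough with two steel rolls; lip along the robot's side (-x), grey switch against the other side (+x). The panel lies on its flat rim, 80 mm above the table; with the panel home its axes agree with the mill's and its origin is 80 mm above the mill's. Origin: on the table, below the panel's home; z up.
- lip (a point): Middle of the free edge of the mill's lip, at its underside, 14 mm above the rim. The lip is a steel strip 130 mm wide, 5 mm thick, overhanging the rim by 20 mm (mill x) from an upright back stop. The rim runs 16 mm past the free edge before the trough begins. With the panel home its lower plain edge is 14 mm in mill -x from this point and 14 mm below it. Axes are the mill's.
- slot (a point): Centre of the mouth of the slot in the top of the mill's switch, 76 mm above the table, 164 mm in mill +x from the lip point. The slot is 24 mm long (mill x), 9 mm wide (mill y), 34 mm deep, its mouth chamfered 3 mm all round. With the panel home the tongue tip is 24 mm straight below this point. Axes are the mill's.
- reagent_bottle: Clear bottle, 66 mm in diameter, 140 mm tall, standing; origin at the centre of its foot. Leave alone.
- beaker: White beaker, 72 mm in diameter, 90 mm tall, standing; origin at the centre of its foot. Leave alone.
- pellet_jar: Squat jar, 72 mm in diameter, 90 mm tall, standing; origin at the centre of its foot. Leave alone.
There are look-alikes about, which are no part of the job. What is shaped like the panel but purple, turquoise or yellow is not meant.

How it is judged:
By the outcome, as a careful person would: the job done as asked, in the order asked, and still so for the second after the job is handed in, with the robot touching nothing.
It also fails if it takes over 42 s, if anything falls off the work surface, if the arm or the gripper's body presses on something with over 40 N, if the wrist force passes 120 N, or if a joint passes its speed limit or range.

### The arm

A 6-joint arm with a two-finger parallel gripper is mounted at the origin on the work surface. World frame = base frame: x ahead of the robot, y to its left, z up, the work surface at z = 0. Lengths are in mm, angles in rad, forces in N, time in s.
With the tool pointing down it reaches from about 350 to 875 mm from the base axis. Payload 4.2 kg.
Tool frame: the origin (TCP) lies on the centre line of the jaws, within the pads' length; the fingertips stand 25 mm ahead of it and the grasp point (between the pads) lies 6 mm ahead of it; z points along the fingers, y is the direction in which the jaws open and shut (so a half turn about z gives the same grasp; the last joint's range is limited). The gripper opens to 85 mm and grips with 20 to 120 N. Pads are 22 mm wide; open, the fingers measure 114 mm over their backs; the gripper's body (76 mm by 85 mm) begins 54 mm behind the grasp point. The pads swing forward as they close: fully open they stand 13 mm farther back than shut.
Start: joints at [1.369, 0.385, 0.008, 0, -1.194, -0.259], TCP at [277.882, 559.804, 256.312] pointing down, gripper open.
Joint ranges: [-3.14, 3.14], [-1.21, 2.06], [-1.07, 1.41], [-3.16, 2.05], [-2.99, -0.16], [-3.1, 3.1]. Speed limits (rad/s): [2.79, 2.79, 3.14, 3.14, 3.14, 3.14].

### API

Orientations are given as a unit quaternion [x, y, z, w].
In Python, from bench import arm gives the robot as it stands.
- The arm moves only by the tool drive_tool, never from a script. Its argument "plan" is a list of rows, each a list of 2 entries, a list of its own where there are three numbers: the shift along the tool's x, y, z in m, then the turn about the tool's z in degrees. A call has 1 to 12 rows; each row shifts and turns the commanded pose from where the row before left it, along the tool's axes as they then stand; what a row does not reach is not made up. A row lasts 1/8 s, in which the tool goes at most 62.5 mm and 10.7 degrees, less where a joint would pass 70% of its speed; a pose out of reach is approached as far as the arm can. A call with a gripper value outside its range is refused whole. "fingers" is the closure, from -1 (fully open) to 1 (shut), so that 0 is half open, set as the call begins (left out, the last holds). The fingers move at their own pace and stop on an object; the grip force is fixed at half the most. Time passes only in rows, so rows that do not move let the fingers close. It gives the time, the measured TCP pose, the force and the opening at its end, in the units of the state.
- arm.read_state(): the state, without advancing time (a new reading comes with each control period).
- arm.get_image(name): name is "scene" or "top" or "wrist"; returns a dict with "image" (420x560x3 uint8, red, green, blue), "K" (3x3 intrinsics, pixels), "R" (3x3) and "t" (3): a world point X has camera coordinates R X + t. Camera axes: x right, y down, z forward; pixel columns grow to the right and rows downward; lengths in mm; the calibration is good to about 2 mm. A picture is of the moment at which its call begins. There is no depth.
- arm.job_done(): hands the job in, once; it reports no verdict.
The state is a dict: "clock": time; "joints": joint angles; "joint_vel": joint speeds; "joint_efforts": joint torques, N m; "position": TCP position; "ee_rot": TCP orientation; "contact_force": force on the tool from outside, world axes, zero at the start; "wrist_torque": the same for the moment, N m; "gripper_width": finger opening in mm.
Only numpy, scipy, OpenCV 4.12 (cv2) and the standard library are available. Lean on these libraries where they do the work, as an engineer would, in place of code of your own. Each camera call takes 0.05 s, during which the arm holds its last target.

## Working session

There is one attempt and no reset: what is moved stays moved. The work goes in short steps, Python scripts to look and compute and a tool call to move; the robot and the scene stay as the last step left them, time stands still between calls to the robot, and variables do not carry over. Pictures are saved under pics/ and viewed, and the job is handed in when it is done.

Besides the shell and the picture viewer there is one more tool, called after ">>>" by a JSON object that holds its "op" and its "data", one argument or row to a line. drive_tool: Moves the arm, as the interface text tells. Its arguments: {"type":"object","properties":{"plan":{"type":"array"},"fingers":{"type":"number"}},"required":["plan"]}

```bash
ls; mkdir -p pics; python3 - <<'E'
from bench import arm
import cv2,json,numpy as np
s=arm.read_state();print({k:np.round(v,3).tolist() for k,v in s.items()})
for n in ["scene","top","wrist"]:
    d=arm.get_image(n);cv2.imwrite(f"pics/{n}0.png",d["image"][:,:,::-1]);print(n,np.round(d["K"],1).tolist(),np.round(d["R"],3).tolist(),np.round(d["t"],1).tolist())
E
```

```text
pics
{'clock': 0.0, 'joints': [1.369, 0.386, 0.007, -0.0, -1.194, -0.259], 'joint_vel': [-0.0, -0.002, -0.001, 0.0, 0.0, -0.001], 'joint_efforts': [0.0, -39.229, 18.841, 4.186, -0.005, -0.0], 'position': [277.662, 559.336, 255.21], 'ee_rot': [0.974, -0.228, -0.0, 0.001], 'contact_force': [0.277, -0.429, -0.864], 'wrist_torque': [0.019, -0.055, -0.035], 'gripper_width': 85.496}
scene [[392.3, 0.0, 279.5], [0.0, 392.3, 206.3], [0.0, 0.0, 1.0]] [[-0.498, 0.867, -0.015], [0.476, 0.258, -0.841], [-0.725, -0.426, -0.541]] [272.7, -183.6, 1603.2]
top [[531.0, 0.0, 281.7], [0.0, 531.0, 211.6], [0.0, 0.0, 1.0]] [[-0.026, -1.0, 0.009], [-0.991, 0.024, -0.128], [0.128, -0.012, -0.992]] [9.1, 508.9, 1552.6]
wrist [[302.2, 0.0, 280.4], [0.0, 302.2, 206.7], [0.0, 0.0, 1.0]] [[-0.445, -0.896, 0.002], [-0.859, 0.427, 0.281], [-0.253, 0.123, -0.96]] [624.6, -37.6, 379.5]
```

View pics/scene0.png

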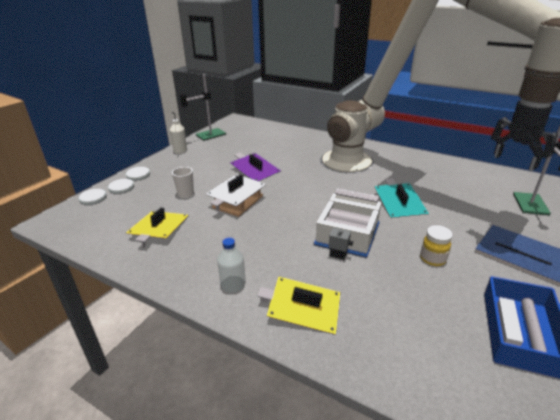

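View pics/top0.png

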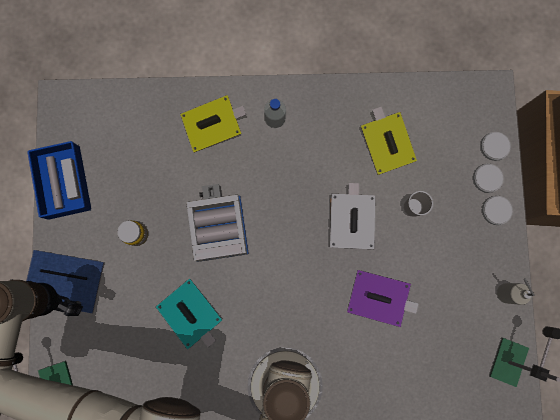

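View pics/wrist0.png

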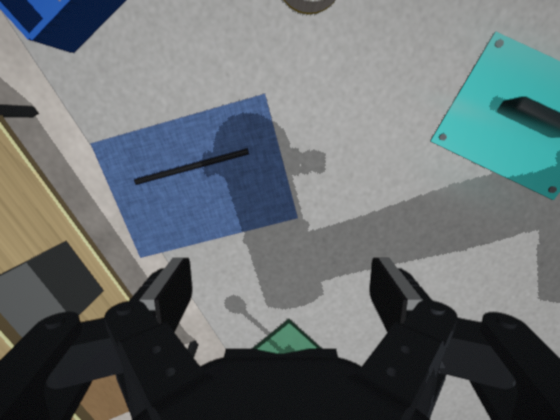

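The candidates in the top view are yellow (211,122) and (388,143), purple (380,297), turquoise (189,313), and the bare metal plate at (353,220) on the wooden rest. Only the last one is uncoloured aluminium on the rest with its tongue pointing away from the robot. I'll confirm it in a crop.

```bash
python3 - <<'E'
import cv2,numpy as np
t=cv2.imread("pics/top0.png");s=cv2.imread("pics/scene0.png")
a=cv2.resize(t[175:265,315:445],(780,540),interpolation=cv2.INTER_CUBIC);cv2.imwrite("pics/c1.png",a)
a=cv2.resize(t[175:270,170:270],(600,570),interpolation=cv2.INTER_CUBIC);cv2.imwrite("pics/c2.png",a)
a=cv2.resize(s[160:225,190:280],(720,520),interpolation=cv2.INTER_CUBIC);cv2.imwrite("pics/c3.png",a)
a=cv2.resize(s[180:265,305:395],(540,510),interpolation=cv2.INTER_CUBIC);cv2.imwrite("pics/c4.png",a)
E
```

```text
(no output)
```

View pics/c1.png

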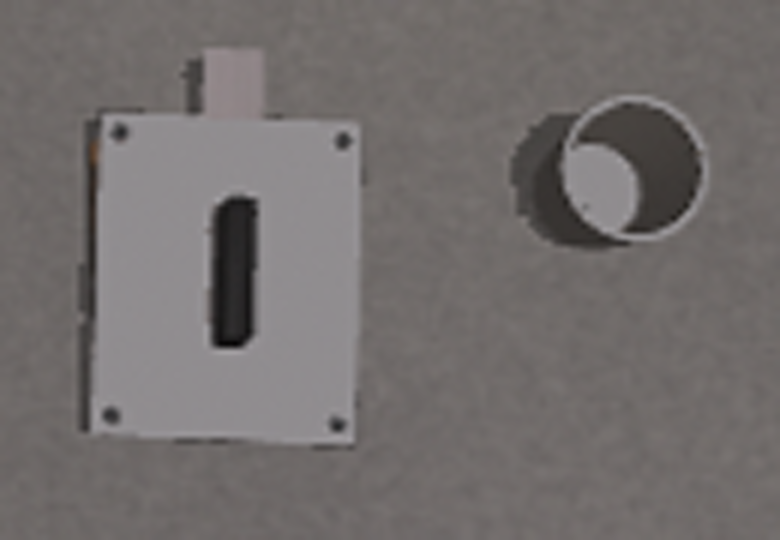

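View pics/c2.png

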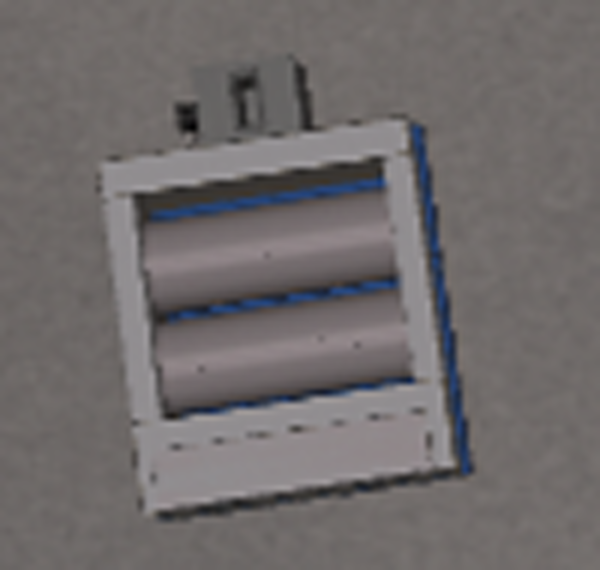

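View pics/c3.png

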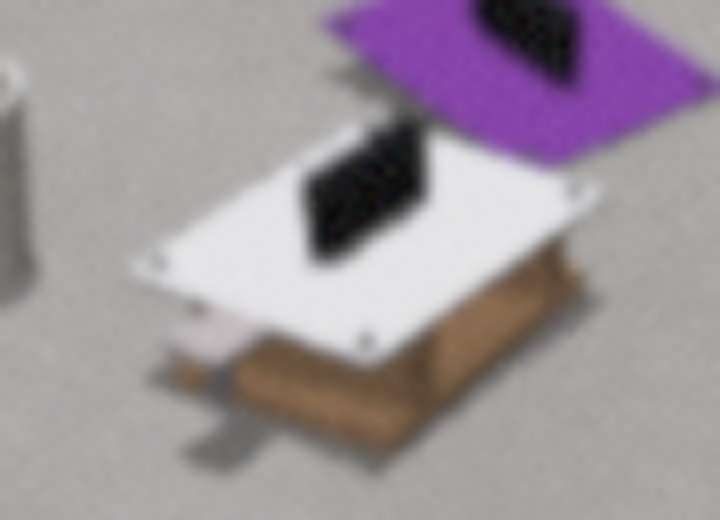

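View pics/c4.png

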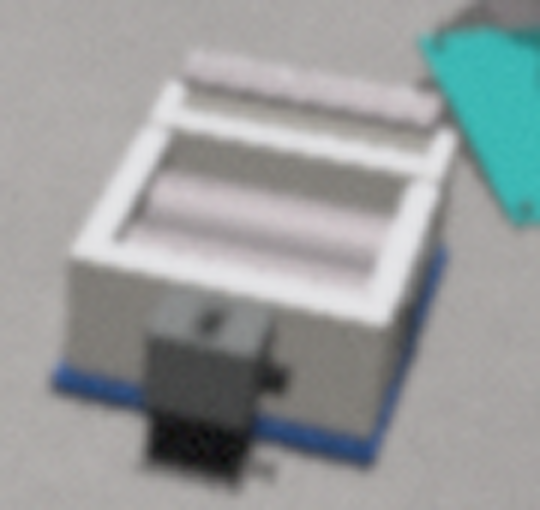

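c1 confirms the bare metal plate: corners at (100,114), (360,122), (355,445) and (92,433) in the crop, with the tab toward +x. In c2 the slot is at (247,98) and the lip's free edge runs (162,447)-(430,409). Now I'll fit both poses from the two views.

```bash
cat > h.py <<'E'
import numpy as np,cv2
from scipy.optimize import least_squares
def proj(c,X):
    p=(c["R"]@np.asarray(X,float).T).T+c["t"]; q=(c["K"]@p.T).T; return q[:,:2]/q[:,2:]
def fit(obs,x0,verbose=True):
    # obs: list of (cam, model pts, pixels); pose x,y,z,yaw
    def T(v,M):
        c,s=np.cos(v[3]),np.sin(v[3]); return np.asarray(M,float)@np.array([[c,s,0],[-s,c,0],[0,0,1]])+v[:3]
    f=lambda v:np.concatenate([(proj(c,T(v,M))-P).ravel() for c,M,P in obs])
    r=least_squares(f,x0,x_scale=[10,10,10,.1],loss="soft_l1")
    if verbose:
        print(np.round(r.x,3),"deg",np.degrees(r.x[3]).round(2))
        for c,M,P in obs: print(np.round(proj(c,T(r.x,M))-P,1).tolist())
    return r.x
def up(P,s,o): return (np.asarray(P,float)+.5)/s-.5+np.asarray(o)
E
cat > m1.py <<'E'
from bench import arm
from h import *
t=arm.get_image("top");s=arm.get_image("scene")
pt=[[80,65,4],[80,-65,4],[-80,65,4],[-80,-65,4],[113,15,4],[113,-15,4]]
fit([(t,pt,up([(100,114),(360,122),(92,433),(355,445),(204,47),(264,50)],6,(315,175))),
 (s,[[80,-65,4],[80,65,4],[-80,65,4],[35,8,44],[-35,8,44]],up([(132,266),(375,362),(603,190),(308,182),(425,125)],8,(190,160)))],[550,-200,48,0])
m=[[86,75,80],[86,-75,80],[98,0,76],[-66,65,99],[-66,-65,99]]
fit([(t,m,up([(102,163),(410,122),(247,98),(162,447),(430,409)],6,(170,175))),
 (s,m[:3],up([(385,325),(75,250),(212,320)],6,(305,180)))][::1],[550,180,0,0.1])
fit([(t,m,up([(102,163),(410,122),(247,98),(162,447),(430,409)],6,(170,175)))],[550,180,0,0.1])
E
python3 m1.py
```

```text
[ 4.73687e+02 -2.10981e+02  5.25500e+01 -6.50000e-02] deg -3.7
[[-0.0, -0.6], [0.5, -0.2], [-0.2, 0.3], [0.5, 0.0], [-0.2, 0.2], [-0.1, 0.1]]
[[-1.0, 0.6], [-0.6, -0.2], [0.3, 0.1], [1.8, 0.5], [0.6, -1.0]]
[4.67571e+02 1.86522e+02 4.24600e+00 1.43000e-01] deg 8.17
[[-0.7, -1.5], [-0.8, -3.2], [0.3, 1.3], [-0.5, 2.2], [0.4, 0.8]]
[[-0.2, 0.2], [-2.3, 1.3], [-0.0, -1.2]]
[ 4.73281e+02  1.91268e+02 -4.17380e+01  1.37000e-01] deg 7.86
[[0.4, -1.2], [-1.1, -2.4], [0.8, 1.9], [0.1, 1.0], [-0.4, 0.1]]
```

```bash
sed -i 's/\[86,/[80,/g' m1.py; python3 m1.py | tail -5; python3 - <<'E'
from bench import arm
print(arm.read_state()["clock"])
E
```

```text
[4.69529e+02 1.87177e+02 2.87600e+00 1.37000e-01] deg 7.83
[[-0.4, -0.2], [-0.5, -1.6], [0.4, 0.7], [-0.8, 1.4], [0.0, 0.3]]
[[-0.0, -0.2], [-1.9, 0.9], [-0.3, -0.4]]
[ 4.72844e+02  1.89141e+02 -2.10360e+01  1.33000e-01] deg 7.65
[[0.4, -0.2], [-0.5, -1.3], [0.8, 0.9], [-0.4, 0.6], [-0.2, -0.2]]
0.35
```

```bash
cat >> h.py <<'E'
from scipy.spatial.transform import Rotation as Rn
def goto(target,head,z=None):
    """print tool-frame shift from the current pose (after turning to heading deg) """
    from bench import arm
    s=arm.read_state();R=Rn.from_quat(s["ee_rot"]).as_matrix()
    h0=np.degrees(np.arctan2(R[1,0],R[0,0])); d=(head-h0+180)%360-180
    R2=Rn.from_rotvec([0,0,np.radians(d)]).as_matrix()@R
    w=np.asarray(target)-s["position"]
    print("clock",round(s["clock"],2),"pos",np.round(s["position"],1),"head",round(h0,2),"toolturn",round(-d,2),
     "shift now-axes",np.round(R.T@w,1),"after turn",np.round(R2.T@w,1),"F",np.round(s["contact_force"],1),"T",np.round(s["wrist_torque"],2),"w",round(s["gripper_width"],1),"tilt",np.round(R[:,2],3))
E
python3 - <<'E'
from h import *
from bench import arm
c=arm.get_image("wrist");s=arm.read_state();R=Rn.from_quat(s["ee_rot"]).as_matrix()
cc=-c["R"].T@c["t"]; print("cam in tool",R.T@(cc-s["position"]),"axis in tool",R.T@c["R"][2], "camx",R.T@c["R"][0])
M=np.array([470,187,0.])
goto([400,187,255],8)
E
```

```text
cam in tool [  70.59998059   -0.62765226 -117.95882914] axis in tool [-2.81526724e-01  5.09277710e-04  9.59553252e-01] camx [ 3.29170063e-04  9.99999852e-01 -4.34168154e-04]
clock 0.4 pos [277.9 559.7 256.2] head -26.4 toolturn -34.4 shift now-axes [275.1 279.5   1.2] after turn [ 69.1 386.1   1.3] F [ 0.8 -0.4 -0.3] T [0.02 0.   0.05] w 85.8 tilt [-0. -0. -1.]
```

>>> {"op": "drive_tool", "data": {
  "plan": [
    [[0.025,0.042,0],-8.6],
    [[0.025,0.042,0],-8.6],
    [[0.025,0.042,0],-8.6],
    [[0.025,0.042,0],-8.6],
    [[0.007,0.048,0],0],
    [[0.007,0.048,0],0],
    [[0.007,0.048,0],0],
    [[0.007,0.048,0],0],
    [[0,0,0],0],
    [[0,0,0],0]
  ]
}}

```text
clock: 1.65
position: [389.7, 189.6, 256.6]
ee_rot: [0.998, 0.069, 0.0, -0.0]
contact_force: [-0.5, 0.8, -0.2]
gripper_width: 85.6
```

```bash
python3 - <<'E'
from h import *
from bench import arm
c=arm.get_image("wrist");cv2.imwrite("pics/w1.png",c["image"][:,:,::-1]);np.savez("w1.npz",**c)
cv2.imwrite("pics/w1b.png",cv2.resize(c["image"][:,:,::-1][60:330,140:420],(800,771))[:600])
goto([490,-212,255],-3.7)
E
```

```text
clock 1.7 pos [389.6 190.1 256.5] head 8.03 toolturn 11.73 shift now-axes [ 43.3 412.2   1.3] after turn [126.1 394.8   1.4] F [ 0.8  0.4 -0.7] T [-0.02  0.04 -0.02] w 85.1 tilt [ 0.     0.001 -1.   ]
```

View pics/w1.png

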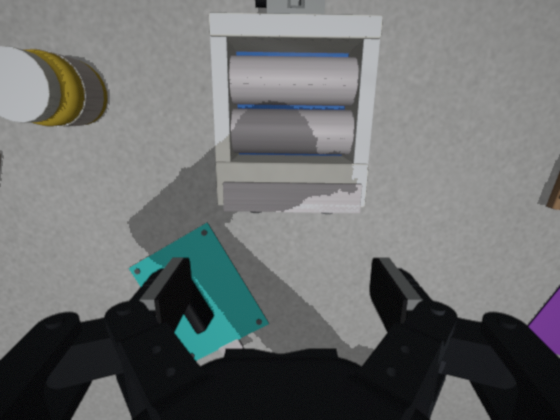

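```bash
python3 - <<'E'
import cv2
i=cv2.imread("pics/w1.png")
cv2.imwrite("pics/w1c.png",cv2.resize(i[0:45,200:400],(800,180),interpolation=cv2.INTER_CUBIC))
cv2.imwrite("pics/w1d.png",cv2.resize(i[145:220,200:390],(760,300),interpolation=cv2.INTER_CUBIC))
E
```

```text
(no output)
```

View pics/w1c.png

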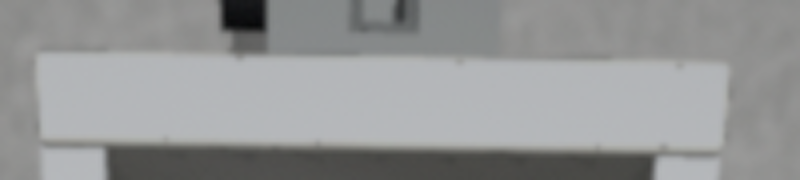

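View pics/w1d.png

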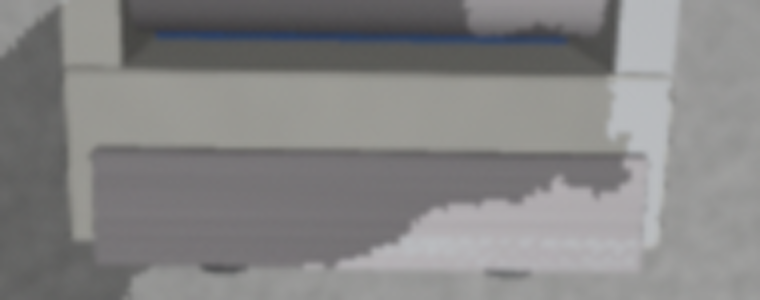

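```bash
cat > m2.py <<'E'
from bench import arm
from h import *
t=arm.get_image("top");s=arm.get_image("scene")
c=dict(np.load("w1.npz"))
m=[[80,75,80],[80,-75,80],[98,0,76],[-66,65,99],[-66,-65,99]]
W=np.vstack([up([(37,53),(728,62),(385,32)],4,(200,0)),up([(93,148),(648,154)],4,(200,145))])
mw=[[80,75,80],[80,-75,80],[83,0,76],[-66,65,99],[-66,-65,99]]
o=[(t,m,up([(102,163),(410,122),(247,98),(162,447),(430,409)],6,(170,175))),
 (s,m[:3],up([(385,325),(75,250),(212,320)],6,(305,180))),(c,mw,W)]
fit(o,[470,187,0,0.1]); fit(o[2:],[470,187,0,0.1]); fit([o[0],o[2]],[470,187,0,0.1])
E
python3 m2.py
```

```text
[ 4.69061e+02  1.89529e+02 -2.88300e+00  1.26000e-01] deg 7.24
[[-0.7, -0.1], [-0.8, -0.9], [0.1, 1.1], [-1.6, 1.5], [-0.9, 0.9]]
[[0.3, 1.8], [-1.3, 2.5], [0.0, 1.4]]
[[0.0, -1.6], [0.9, -1.2], [-0.2, 2.6], [0.4, 0.6], [0.1, 0.8]]
[ 4.69151e+02  1.89670e+02 -4.50200e+00  1.27000e-01] deg 7.28
[[0.2, -1.0], [0.1, -0.8], [-0.5, 3.1], [0.6, 0.1], [-0.5, 0.3]]
[ 4.69294e+02  1.89466e+02 -4.79900e+00  1.28000e-01] deg 7.31
[[-0.6, -0.0], [-0.8, -0.9], [0.2, 1.1], [-1.5, 1.5], [-0.8, 0.8]]
[[0.5, -1.0], [0.2, -0.9], [-0.3, 3.0], [0.9, 0.0], [-0.3, 0.1]]
```

>>> {"op": "drive_tool", "data": {
  "plan": [
    [[0.05,0,0],0],
    [[0.05,0,0],0],
    [[0,0,0],0]
  ]
}}

```text
clock: 2.17
position: [490.7, 204.9, 254.8]
ee_rot: [0.998, 0.07, -0.001, 0.001]
contact_force: [-0.8, -0.4, -0.6]
gripper_width: 85.8
```

```bash
python3 - <<'E'
from h import *
from bench import arm
c=arm.get_image("wrist");i=c["image"][:,:,::-1];cv2.imwrite("pics/w2.png",i);np.savez("w2.npz",**c)
m=np.array([[98,0,76],[-66,0,94]]);cs,sn=np.cos(.127),np.sin(.127)
p=proj(c,m@np.array([[cs,sn,0],[-sn,cs,0],[0,0,1]])+[469.2,189.5,0]);print(p)
cv2.imwrite("pics/w2c.png",cv2.resize(i[70:170,200:390],(760,400),interpolation=cv2.INTER_CUBIC))
goto([490,-212,255],-3.7)
E
```

```text
[[295.58264919 113.9070013 ]
 [292.2109384  279.39911284]]
clock 2.23 pos [489.1 204.3 255. ] head 7.99 toolturn 11.69 shift now-axes [-57.  412.4   0.5] after turn [2.780e+01 4.154e+02 3.000e-01] F [-0.7 -0.4 -0.2] T [-0.07  0.05  0.04] w 85.2 tilt [-0.002 -0.001 -1.   ]
```

View pics/w2c.png

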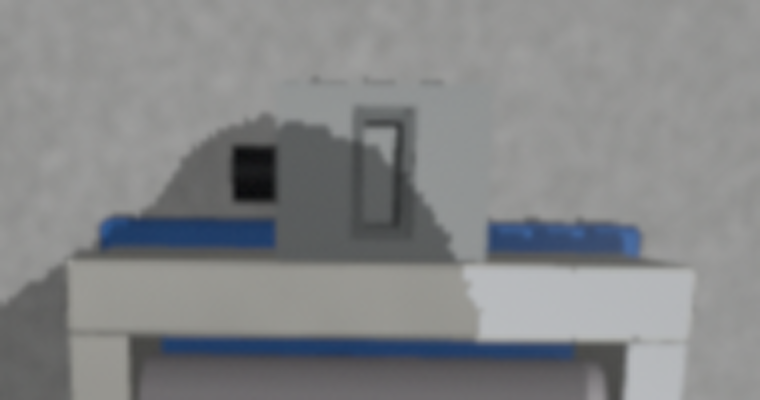

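View pics/w2.png

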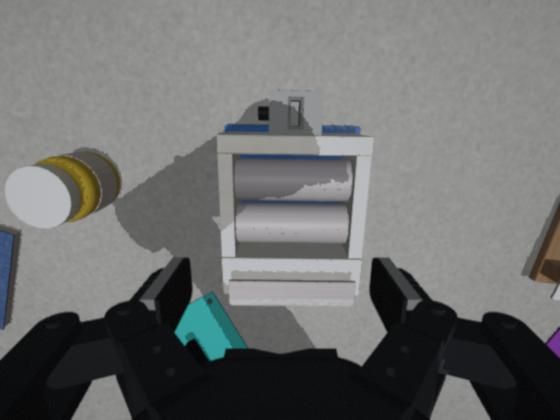

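Slot outline centre is at (295.6,112.9) and predicted at (295.6,113.9), so they agree to about 1 mm. Now over to the panel.

```bash
cat >> m2.py <<'E'
print("---")
d=dict(np.load("w2.npz"))
W2=np.vstack([up([(68,262),(693,270),(384,173)],4,(200,70)),[(228.5,281),(356,282.5)]])
o[2]=(c,mw[:2]+mw[3:],W[[0,1,3,4]])
fit(o[2:]+[(d,m,W2)],[470,187,0,0.1]);fit(o+[(d,m,W2)],[470,187,0,0.1])
E
python3 m2.py | sed -n '/---/,$p'; python3 -c "
from h import *
goto([480,-211,255],-3.7)"
```

```text
---
[ 4.68126e+02  1.89543e+02 -3.09100e+00  1.27000e-01] deg 7.29
[[-0.1, -0.2], [0.5, -0.0], [0.4, 1.5], [-0.2, 1.7]]
[[-0.4, -1.3], [0.5, -1.3], [-0.4, 2.2], [0.4, -0.4], [-0.9, -0.6]]
[ 4.68134e+02  1.89414e+02 -2.47800e+00  1.27000e-01] deg 7.27
[[-0.7, 0.2], [-0.8, -0.6], [0.2, 1.4], [-1.6, 1.8], [-0.8, 1.2]]
[[0.4, 1.5], [-1.2, 2.2], [0.2, 1.1]]
[[-0.1, -0.5], [0.9, -0.2], [0.4, 1.7], [0.1, 1.9]]
[[-0.4, -1.3], [0.9, -1.3], [-0.2, 2.2], [0.5, -0.1], [-0.7, -0.3]]
clock 2.33 pos [487.7 203.8 255.8] head 8.05 toolturn 11.75 shift now-axes [-65.8 409.6   1.1] after turn [ 19.  414.4   1. ] F [0.  0.7 0. ] T [-0.03  0.05 -0.02] w 85.8 tilt [-0.001 -0.001 -1.   ]
```

>>> {"op": "drive_tool", "data": {
  "plan": [
    [[-0.009,0.046,0],5.9],
    [[-0.006,0.046,0],5.9],
    [[-0.002,0.046,0],0],
    [[-0.002,0.046,0],0],
    [[-0.002,0.046,0],0],
    [[-0.002,0.046,0],0],
    [[-0.002,0.046,0],0],
    [[-0.002,0.046,0],0],
    [[-0.002,0.046,0],0],
    [[0,0,0],0],
    [[0,0,0],0]
  ]
}}

```text
clock: 3.7
position: [445.8, -209.3, 256.6]
ee_rot: [0.999, -0.033, 0.0, -0.0]
contact_force: [0.1, 0.2, -0.8]
gripper_width: 85.3
```

```bash
python3 - <<'E'
from h import *
from bench import arm
c=arm.get_image("wrist");i=c["image"][:,:,::-1];cv2.imwrite("pics/w3.png",i);np.savez("w3.npz",**c)
goto([490,-211,255],-3.7)
E
```

```text
clock 3.75 pos [ 446.1 -209.   256.7] head -3.72 toolturn -0.02 shift now-axes [43.9 -0.8  1.7] after turn [43.9 -0.8  1.7] F [0.6 0.5 0. ] T [ 0.01 -0.07  0.03] w 85.6 tilt [ 0.001  0.    -1.   ]
```

View pics/w3.png

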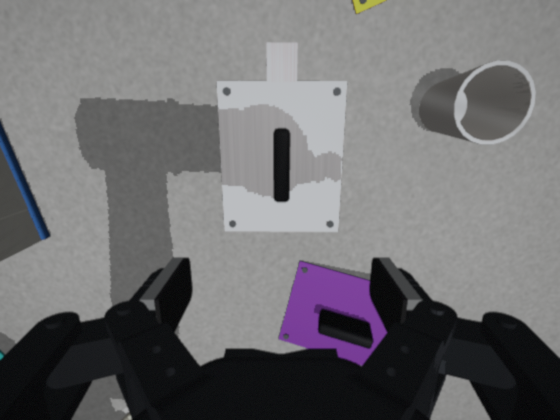

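```bash
cat > m3.py <<'E'
from bench import arm
from h import *
t=arm.get_image("top");s=arm.get_image("scene");c=dict(np.load("w3.npz"))
pt=[[80,65,4],[80,-65,4],[-80,65,4],[-80,-65,4]]
a=(t,pt,up([(100,114),(360,122),(92,433),(355,445)],6,(315,175)))
b=(s,[[80,-65,4],[80,65,4],[-80,65,4],[35,8,44],[-35,8,44]],up([(132,266),(375,362),(603,190),(308,182),(425,125)],8,(190,160)))
w=(c,pt+[[114,15,4],[114,-15,4],[35,0,44]],np.array([(217,82),(347,81),(224,232),(339,232),(267,42.5),(298,42.5),(282,129)],float))
fit([w],[470,-210,48,0]);fit([a,b,w],[470,-210,48,0])
E
python3 m3.py
```

```text
[ 4.72019e+02 -2.11631e+02  4.80560e+01 -6.70000e-02] deg -3.84
[[-0.4, -1.2], [0.6, 0.0], [0.7, -0.1], [-0.3, 0.0], [-0.4, 0.3], [-0.2, 0.3], [0.2, 0.2]]
[ 4.72046e+02 -2.11635e+02  4.93080e+01 -6.70000e-02] deg -3.83
[[0.2, 0.0], [0.6, 0.5], [-0.1, 0.9], [0.5, 0.7]]
[[-0.7, 1.1], [-0.5, 0.4], [0.5, 0.7], [2.0, 1.1], [0.8, -0.4]]
[[-0.7, -1.3], [0.9, -0.2], [0.5, 0.3], [-0.1, 0.4], [-0.5, -0.1], [-0.1, -0.0], [0.2, 0.2]]
```

```bash
python3 -c "
from h import *
goto([488,-212.7,87],-3.84)"
```

```text
clock 3.85 pos [ 446.4 -208.8  256.6] head -3.69 toolturn 0.15 shift now-axes [ 41.6   1.2 169.6] after turn [ 41.6   1.1 169.6] F [-0.   0.5 -0.5] T [-0.   -0.04 -0.  ] w 85.4 tilt [ 0.001  0.    -1.   ]
```

>>> {"op": "drive_tool", "data": {
  "plan": [
    [[0.021,0.0005,0.04],0.1],
    [[0.0205,0.0005,0.04],0],
    [[0,0,0.04],0],
    [[0,0,0.03],0],
    [[0,0,0.015],0],
    [[0,0,0.005],0],
    [[0,0,0],0]
  ]
}}

```text
clock: 4.72
position: [488.4, -213.6, 87.1]
ee_rot: [0.999, -0.034, 0.001, 0.0]
contact_force: [0.4, -0.1, 0.2]
gripper_width: 85.5
```

```bash
python3 -c "
from h import *
goto([488,-212.7,87],-3.84)"
```

```text
clock 4.72 pos [ 488.4 -213.6   87.1] head -3.86 toolturn -0.02 shift now-axes [-0.5 -0.9  0.1] after turn [-0.5 -0.9  0.1] F [ 0.4 -0.1  0.2] T [-0.02  0.01 -0.03] w 85.5 tilt [ 0.001 -0.    -1.   ]
```

Close.

>>> {"op": "drive_tool", "data": {
  "plan": [
    [[0,0,0],0],
    [[0,0,0],0],
    [[0,0,0],0],
    [[0,0,0],0],
    [[0,0,0],0],
    [[0,0,0],0]
  ],
  "fingers": 1
}}

```text
clock: 5.48
position: [488.0, -213.7, 86.7]
ee_rot: [0.999, -0.034, 0.0, 0.0]
contact_force: [-0.7, 1.1, 3.5]
gripper_width: 15.2
```

```bash
python3 -c "
from h import *
goto([488,-212.7,87],-3.84)"
```

```text
clock 5.47 pos [ 488.  -213.7   86.7] head -3.89 toolturn -0.05 shift now-axes [-0.1 -1.  -0.3] after turn [-0.  -1.  -0.3] F [-0.7  1.1  3.5] T [ 0.5   0.2  -0.03] w 15.2 tilt [ 0.001 -0.    -1.   ]
```

>>> {"op": "drive_tool", "data": {
  "plan": [
    [[0,0,-0.005],0],
    [[0,0,-0.015],0],
    [[0,0,-0.025],0],
    [[0,0,-0.025],0],
    [[0,0,-0.01],0],
    [[0,0,0],0]
  ]
}}

```text
clock: 6.22
position: [487.7, -213.7, 166.8]
ee_rot: [0.999, -0.034, 0.001, -0.0]
contact_force: [-1.5, -1.3, -5.3]
gripper_width: 15.2
```

```bash
python3 - <<'E'
from h import *
from bench import arm
c=arm.get_image("scene");i=c["image"][:,:,::-1]
cv2.imwrite("pics/s4.png",cv2.resize(i[110:235,150:310],(768,600),interpolation=cv2.INTER_CUBIC))
c=arm.get_image("wrist");i=c["image"][:,:,::-1];cv2.imwrite("pics/w4.png",i)
goto([488,-212.7,87],-3.84)
E
```

```text
clock 6.33 pos [ 486.9 -213.5  165.4] head -3.93 toolturn -0.09 shift now-axes [ 1.1 -0.9 78.4] after turn [ 1.1 -0.9 78.4] F [-0.2  0.3 -4.2] T [-0.01 -0.05 -0.02] w 14.7 tilt [-0.002  0.001 -1.   ]
```

View pics/s4.png

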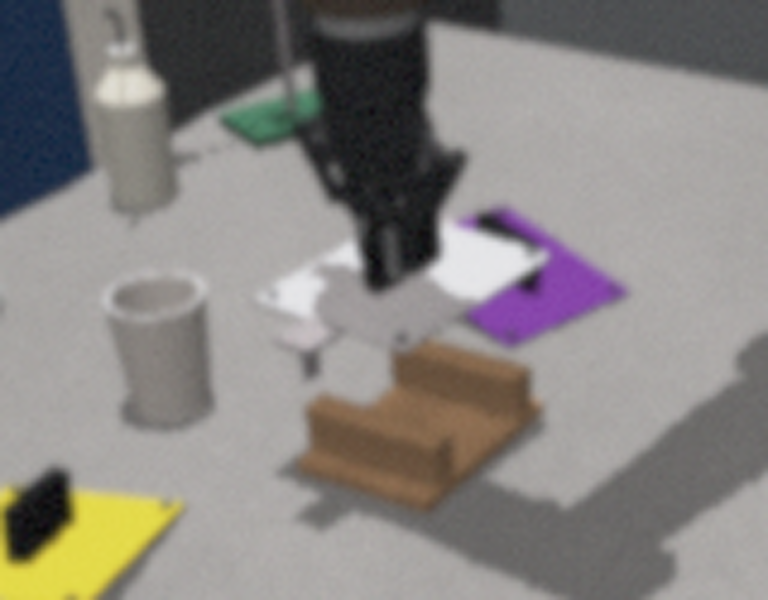

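View pics/w4.png

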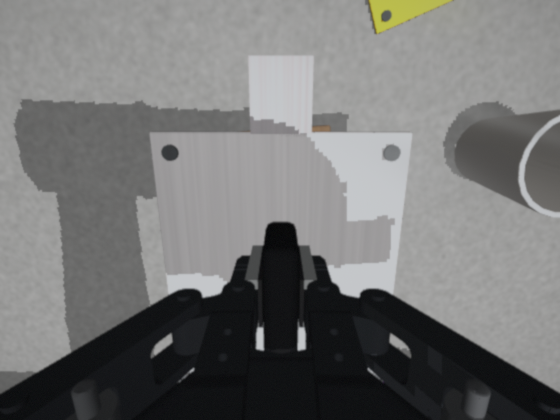

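```bash
cat >> h.py <<'E'
def plane(c,P,z):
    P=np.atleast_2d(P).astype(float); r=(np.linalg.inv(c["K"])@np.c_[P,np.ones(len(P))].T).T@c["R"]; o=-c["R"].T@c["t"]
    return o+r*((z-o[2])/r[:,2])[:,None]
E
python3 - <<'E'
from h import *
from bench import arm
c=arm.get_image("scene")
print(plane(c,up([(310,404),(440,453),(452,440),(530,368),(400,345)],4.8,(150,110)),48).round(1))
s=arm.read_state();print(s["joints"])
# tilt estimate: pivot fixed at grasp
w=arm.get_image("wrist");R=Rn.from_quat(s["ee_rot"]).as_matrix()
for th in (-3,0,3,6):
    a=np.radians(th);out=[]
    for X in [[80,65,4],[80,-65,4],[114,15,4],[114,-15,4]]:
        x,z=X[0]-16,X[2]-32.5
        loc=np.array([x*np.cos(a)-z*np.sin(a),-X[1],-(x*np.sin(a)+z*np.cos(a))+6])
        out.append(R@loc+s["position"])
    print(th,proj(w,out).round(1).tolist())
E
```

```text
[[ 526.  -262.4   48. ]
 [ 535.4 -146.7   48. ]
 [ 518.  -148.8   48. ]
 [ 410.8 -154.6   48. ]
 [ 427.5 -256.4   48. ]]
[-1.08257831e-01  3.15813080e-01 -3.47266513e-01 -5.04158870e-04
 -9.10247971e-01  1.61092255e+00]
-3 [[153.0, 135.6], [411.6, 135.7], [251.0, 62.3], [313.9, 62.4]]
0 [[149.9, 132.7], [414.8, 132.7], [249.8, 56.5], [315.2, 56.5]]
3 [[146.6, 130.0], [418.2, 130.1], [248.6, 50.8], [316.6, 50.9]]
6 [[143.1, 127.5], [421.7, 127.6], [247.3, 45.4], [318.1, 45.4]]
```

```bash
cat >> h.py <<'E'
def rows(target,head,n,zfirst=0):
    from bench import arm
    s=arm.read_state();R=Rn.from_quat(s["ee_rot"]).as_matrix()
    h0=np.degrees(np.arctan2(R[1,0],R[0,0])); d=((head-h0+180)%360-180)/n
    w=(np.asarray(target)-s["position"])/n/1000
    for i in range(n):
        h=np.radians(h0+d*i); print([[round(w[0]*np.cos(h)+w[1]*np.sin(h),4),round(w[0]*np.sin(h)-w[1]*np.cos(h),4),round(-w[2],4)],round(-d,2)],end=", ")
    print()
E
python3 - <<'E'
from h import *
rows([479.5,-100,130],-93.8,9)
goto([479.5,-100,130],-93.8)
E
```

```text
[[np.float64(-0.0017), np.float64(-0.0125), np.float64(0.0039)], np.float64(9.99)], [[np.float64(-0.0038), np.float64(-0.0121), np.float64(0.0039)], np.float64(9.99)], [[np.float64(-0.0059), np.float64(-0.0112), np.float64(0.0039)], np.float64(9.99)], [[np.float64(-0.0077), np.float64(-0.01), np.float64(0.0039)], np.float64(9.99)], [[np.float64(-0.0093), np.float64(-0.0085), np.float64(0.0039)], np.float64(9.99)], [[np.float64(-0.0107), np.float64(-0.0068), np.float64(0.0039)], np.float64(9.99)], [[np.float64(-0.0117), np.float64(-0.0048), np.float64(0.0039)], np.float64(9.99)], [[np.float64(-0.0124), np.float64(-0.0027), np.float64(0.0039)], np.float64(9.99)], [[np.float64(-0.0126), np.float64(-0.0005), np.float64(0.0039)], np.float64(9.99)], 
clock 6.42 pos [ 487.  -213.6  165.1] head -3.91 toolturn 89.89 shift now-axes [ -15.2 -112.8   35.2] after turn [-112.8   15.    35.4] F [ 0.   0.  -4.7] T [-0.05 -0.01 -0.03] w 15.1 tilt [-0.002  0.001 -1.   ]
```

>>> {"op": "drive_tool", "data": {
  "plan": [
    [[-0.002,-0.0125,0.002],10],
    [[-0.004,-0.012,0.004],10],
    [[-0.006,-0.011,0.004],10],
    [[-0.0075,-0.01,0.004],10],
    [[-0.0095,-0.0085,0.004],10],
    [[-0.0105,-0.007,0.004],10],
    [[-0.0115,-0.005,0.004],10],
    [[-0.0125,-0.0025,0.004],10],
    [[-0.0125,-0.0005,0.004],10],
    [[0,0,0],0]
  ]
}}

```text
clock: 7.68
position: [479.4, -100.1, 131.4]
ee_rot: [-0.684, 0.73, 0.001, -0.001]
contact_force: [0.6, 0.2, -3.5]
gripper_width: 15.1
```

```bash
python3 - <<'E'
from h import *
from bench import arm
goto([479.5,-100,90],-93.8)
c=arm.get_image("scene");i=c["image"][:,:,::-1]
cv2.imwrite("pics/s5.png",cv2.resize(i[110:235,170:330],(768,600),interpolation=cv2.INTER_CUBIC))
E
```

```text
clock 7.67 pos [ 479.4 -100.1  131.4] head -93.71 toolturn 0.09 shift now-axes [-0.1 -0.2 41.4] after turn [-0.1 -0.2 41.4] F [ 0.6  0.2 -3.5] T [-0.07  0.02  0.03] w 15.1 tilt [-0.002 -0.    -1.   ]
```

View pics/s5.png

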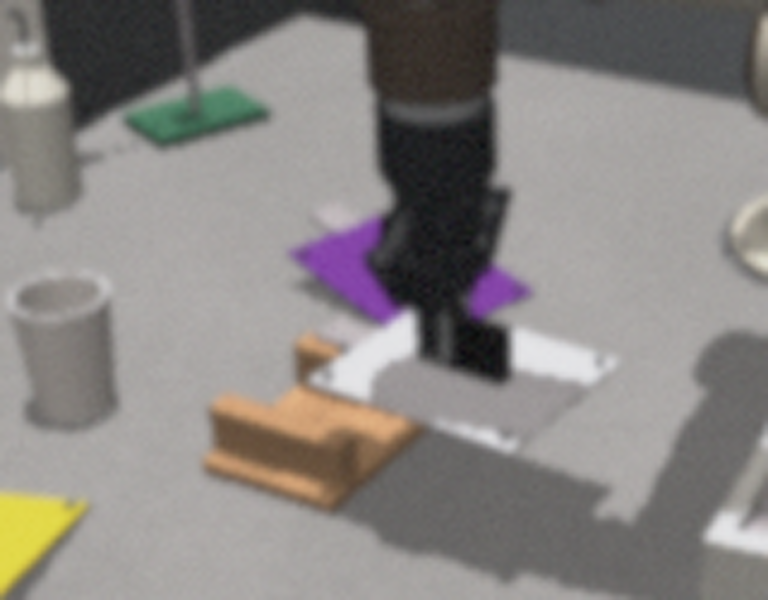

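>>> {"op": "drive_tool", "data": {
  "plan": [
    [[0,0,0.015],0],
    [[0,0,0.015],0],
    [[0,0,0.01],0],
    [[0,0,0.004],0],
    [[0,0,0.004],0],
    [[0,0,0.003],0],
    [[0,0,0],0]
  ]
}}

```text
clock: 8.6
position: [480.6, -99.7, 83.3]
ee_rot: [-0.683, 0.73, -0.0, 0.001]
contact_force: [-4.5, 6.9, 8.6]
gripper_width: 14.8
```

```bash
python3 - <<'E'
from h import *
goto([479.5,-100,76],-93.8)
E
```

```text
clock 8.6 pos [480.6 -99.7  83.3] head -93.83 toolturn -0.03 shift now-axes [0.4 1.1 7.3] after turn [0.4 1.1 7.3] F [-4.5  6.9  8.6] T [ 1.52  1.29 -0.13] w 14.8 tilt [ 0.002  0.001 -1.   ]
```

>>> {"op": "drive_tool", "data": {
  "plan": [
    [[0,0,0.003],0],
    [[0,0,0.003],0],
    [[0,0,0.003],0],
    [[0,0,0],0]
  ]
}}

```text
clock: 9.1
position: [481.5, -98.5, 75.3]
ee_rot: [-0.684, 0.73, -0.001, 0.002]
contact_force: [-7.4, 14.1, 16.2]
gripper_width: 15.1
```

```bash
cat > tilt.py <<'E'
from h import *
from bench import arm
import sys
def look(name):
    s=arm.read_state();w=arm.get_image("wrist");i=w["image"][:,:,::-1];cv2.imwrite(f"pics/{name}.png",i);np.savez(name+".npz",**w)
    R=Rn.from_quat(s["ee_rot"]).as_matrix()
    for th in (0,5,10,15,20):
        a=np.radians(th);out=[]
        for X in [[80,65,4],[80,-65,4],[114,15,4],[114,-15,4]]:
            x,z=X[0]-16,X[2]-32.5
            out.append(R@np.array([x*np.cos(a)-z*np.sin(a),-X[1],-(x*np.sin(a)+z*np.cos(a))+6])+s["position"])
        print(th,proj(w,out).round(1).tolist())
if __name__=="__main__":
    goto([479.5,-100,76],-93.8); look(sys.argv[1])
E
python3 tilt.py w5
```

```text
clock 9.1 pos [481.5 -98.5  75.3] head -93.76 toolturn 0.04 shift now-axes [ 1.6  1.8 -0.7] after turn [ 1.6  1.8 -0.7] F [-7.4 14.1 16.2] T [ 3.43  1.62 -0.04] w 15.1 tilt [ 0.004  0.002 -1.   ]
0 [[146.5, 132.1], [411.6, 132.2], [246.3, 55.9], [311.6, 56.0]]
5 [[140.8, 127.8], [417.2, 127.9], [243.9, 46.6], [313.8, 46.6]]
10 [[134.5, 124.2], [423.3, 124.3], [241.2, 37.8], [316.2, 37.9]]
15 [[127.7, 121.6], [430.0, 121.7], [238.2, 30.0], [318.9, 30.1]]
20 [[120.3, 120.0], [437.3, 120.1], [234.7, 23.5], [322.1, 23.5]]
```

View pics/w5.png

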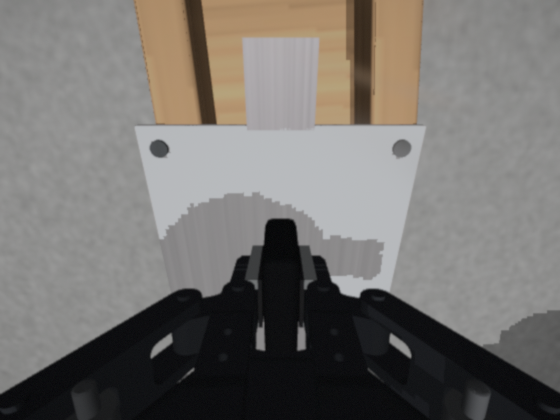

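>>> {"op": "drive_tool", "data": {
  "plan": [
    [[-0.001,-0.001,0.002],0],
    [[-0.001,0,0.002],0],
    [[0,0,0],0]
  ]
}}

```text
clock: 9.52
position: [481.5, -97.2, 70.9]
ee_rot: [-0.683, 0.73, -0.0, 0.001]
contact_force: [-8.8, 11.5, 13.6]
gripper_width: 14.9
```

```bash
python3 tilt.py w6;  python3 - <<'E'
import cv2
i=cv2.imread("pics/w6.png");cv2.imwrite("pics/w6c.png",cv2.resize(i[10:160,120:440],(800,375)))
from bench import arm
c=arm.get_image("scene");i=c["image"][:,:,::-1]
cv2.imwrite("pics/s6.png",cv2.resize(i[110:235,170:330],(768,600),interpolation=cv2.INTER_CUBIC))
E
```

```text
clock 9.53 pos [481.5 -97.2  70.9] head -93.77 toolturn 0.03 shift now-axes [ 2.9  1.8 -5.1] after turn [ 2.9  1.8 -5.1] F [-8.8 11.5 13.6] T [2.42 1.73 0.06] w 14.9 tilt [ 0.002  0.001 -1.   ]
0 [[146.5, 132.1], [411.5, 132.2], [246.2, 55.9], [311.6, 55.9]]
5 [[140.7, 127.8], [417.1, 127.8], [243.8, 46.5], [313.7, 46.5]]
10 [[134.5, 124.2], [423.2, 124.3], [241.2, 37.8], [316.1, 37.8]]
15 [[127.6, 121.5], [429.9, 121.6], [238.1, 30.0], [318.9, 30.0]]
20 [[120.2, 119.9], [437.2, 120.0], [234.6, 23.4], [322.0, 23.4]]
```

View pics/w6c.png

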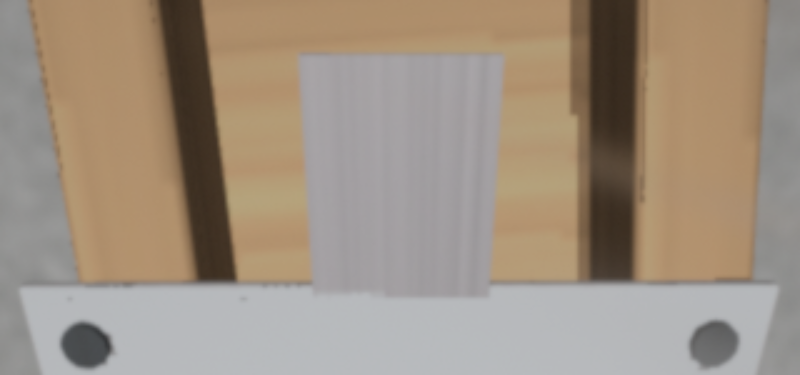

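View pics/s6.png

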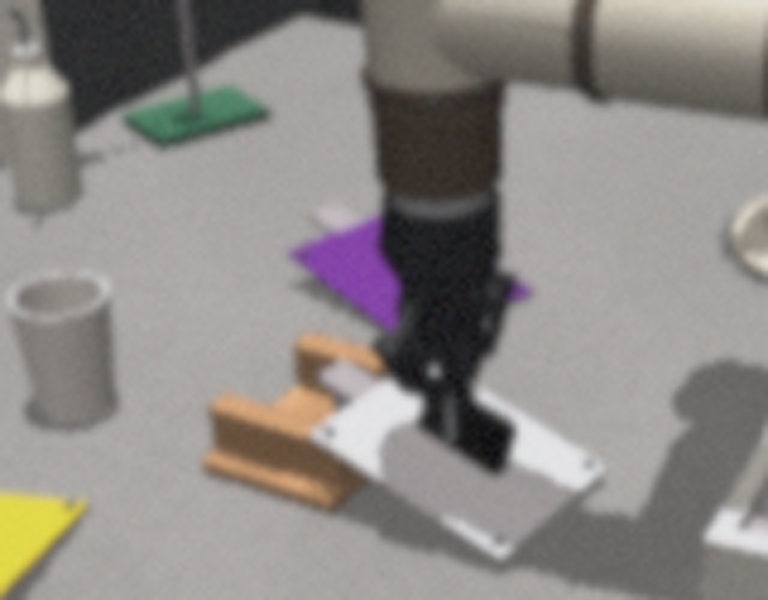

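>>> {"op": "drive_tool", "data": {
  "plan": [
    [[0,0,-0.01],0],
    [[0,0,-0.025],0],
    [[0,0,-0.035],0],
    [[0,0,-0.03],0],
    [[0,0,0],0]
  ]
}}

```text
clock: 10.25
position: [482.9, -98.7, 170.8]
ee_rot: [-0.683, 0.731, -0.002, 0.003]
contact_force: [-0.1, 1.1, -4.2]
gripper_width: 15.2
```

```bash
python3 tilt.py w7; python3 - <<'E'
from h import *
rows([522,196.4,170],7.28,11)
import cv2
i=cv2.imread("pics/w7.png");cv2.imwrite("pics/w7c.png",cv2.resize(i[10:160,120:440],(800,375)))
E
```

```text
clock 10.25 pos [482.9 -98.7 170.8] head -93.88 toolturn -0.08 shift now-axes [ 1.6  4.  94.8] after turn [ 1.6  4.  94.8] F [-0.1  1.1 -4.2] T [-0.02 -0.02 -0.04] w 15.2 tilt [ 0.007  0.    -1.   ]
0 [[146.5, 132.1], [411.5, 132.2], [246.2, 55.9], [311.6, 56.0]]
5 [[140.7, 127.8], [417.1, 127.9], [243.8, 46.6], [313.7, 46.6]]
10 [[134.4, 124.2], [423.2, 124.3], [241.1, 37.9], [316.1, 37.9]]
15 [[127.6, 121.6], [429.9, 121.7], [238.1, 30.0], [318.9, 30.1]]
20 [[120.2, 120.0], [437.2, 120.1], [234.6, 23.5], [322.0, 23.5]]
[[np.float64(-0.027), np.float64(-0.0019), np.float64(-0.0001)], np.float64(-9.2)], [[np.float64(-0.0264), np.float64(-0.0061), np.float64(-0.0001)], np.float64(-9.2)], [[np.float64(-0.025), np.float64(-0.0103), np.float64(-0.0001)], np.float64(-9.2)], [[np.float64(-0.0231), np.float64(-0.0142), np.float64(-0.0001)], np.float64(-9.2)], [[np.float64(-0.0205), np.float64(-0.0177), np.float64(-0.0001)], np.float64(-9.2)], [[np.float64(-0.0174), np.float64(-0.0207), np.float64(-0.0001)], np.float64(-9.2)], [[np.float64(-0.0139), np.float64(-0.0232), np.float64(-0.0001)], np.float64(-9.2)], [[np.float64(-0.01), np.float64(-0.0252), np.float64(-0.0001)], np.float64(-9.2)], [[np.float64(-0.0058), np.float64(-0.0264), np.float64(-0.0001)], np.float64(-9.2)], [[np.float64(-0.0015), np.float64(-0.027), np.float64(-0.0001)], np.float64(-9.2)], [[np.float64(0.0028), np.float64(-0.0269), np.float64(-0.0001)], np.float64(-9.2)],
```

View pics/w7c.png

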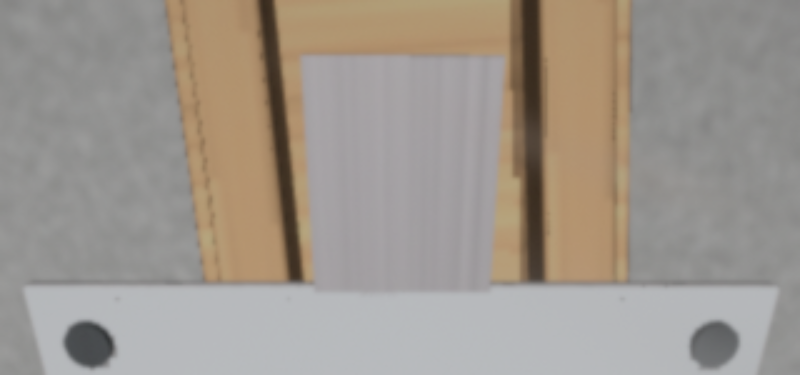

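```bash
cat > inhand.py <<'E'
from h import *
def inhand(w,s,P):
    R=Rn.from_quat(s["ee_rot"]).as_matrix()
    M=np.array([[80,65,4],[80,-65,4],[114,15,4],[114,-15,4]],float)
    def T(v):  # v: theta deg, gx, gy, gz (panel point under grasp), yaw deg
        a=np.radians(v[0]); X=M-[v[1],v[2],v[3]]
        x=X[:,0]*np.cos(a)-X[:,2]*np.sin(a); z=X[:,0]*np.sin(a)+X[:,2]*np.cos(a); y=X[:,1]
        b=np.radians(v[4]); x,y=x*np.cos(b)-y*np.sin(b),x*np.sin(b)+y*np.cos(b)
        return np.c_[x,-y,6-z]@R.T+s["position"]
    p0=np.array([15,16,0,32.5,0]); sg=np.array([50,2,2,1.5,3])
    f=lambda v:np.r_[((proj(w,T(v))-P)/0.7).ravel(),(v-p0)/sg]
    r=least_squares(f,p0);print("theta,gx,gy,gz,yaw",r.x.round(2),"res",(proj(w,T(r.x))-P).round(1).tolist());return r.x
if __name__=="__main__":
    from bench import arm
    w=dict(np.load("w7.npz"))
    inhand(w,arm.read_state(),np.array([(129.5,124),(430.8,124),(240.2,32),(321,32)]))
E
python3 inhand.py
```

```text
theta,gx,gy,gz,yaw [ 1.621e+01  1.688e+01 -1.060e+00  3.177e+01 -2.000e-02] res [[0.2, -0.8], [0.7, -0.3], [-0.5, 0.4], [-0.2, 0.5]]
```

>>> {"op": "drive_tool", "data": {
  "plan": [
    [[-0.027,-0.002,0],-9.2],
    [[-0.0265,-0.006,0],-9.2],
    [[-0.025,-0.0105,0],-9.2],
    [[-0.023,-0.014,0],-9.2],
    [[-0.0205,-0.0175,0],-9.2],
    [[-0.0175,-0.0205,0],-9.2],
    [[-0.014,-0.023,0],-9.2],
    [[-0.01,-0.025,0],-9.2],
    [[-0.006,-0.0265,0],-9.2],
    [[-0.0015,-0.027,0],-9.2],
    [[0.003,-0.027,0],-9.2],
    [[0,0,0],0]
  ]
}}

```text
clock: 11.8
position: [520.7, 197.1, 166.0]
ee_rot: [0.998, 0.064, -0.001, 0.001]
contact_force: [-0.1, 0.1, -3.9]
gripper_width: 15.2
```

```bash
python3 - <<'E'
from h import *
from bench import arm
goto([522,196.4,170],7.28)
c=arm.get_image("scene");i=c["image"][:,:,::-1];np.savez("s8.npz",**c)
cv2.imwrite("pics/s8.png",cv2.resize(i[130:280,270:430],(640,600),interpolation=cv2.INTER_CUBIC))
c=arm.get_image("top");i=c["image"][:,:,::-1];np.savez("t8.npz",**c)
cv2.imwrite("pics/t8.png",cv2.resize(i[150:280,150:290],(646,600),interpolation=cv2.INTER_CUBIC))
c=arm.get_image("wrist");i=c["image"][:,:,::-1];np.savez("w8.npz",**c);cv2.imwrite("pics/w8.png",i)
E
```

```text
clock 11.8 pos [520.7 197.1 166. ] head 7.39 toolturn 0.11 shift now-axes [ 1.2  0.9 -4. ] after turn [ 1.2  0.9 -4. ] F [-0.1  0.1 -3.9] T [-0.06  0.06 -0.  ] w 15.2 tilt [-0.003 -0.002 -1.   ]
```

View pics/s8.png

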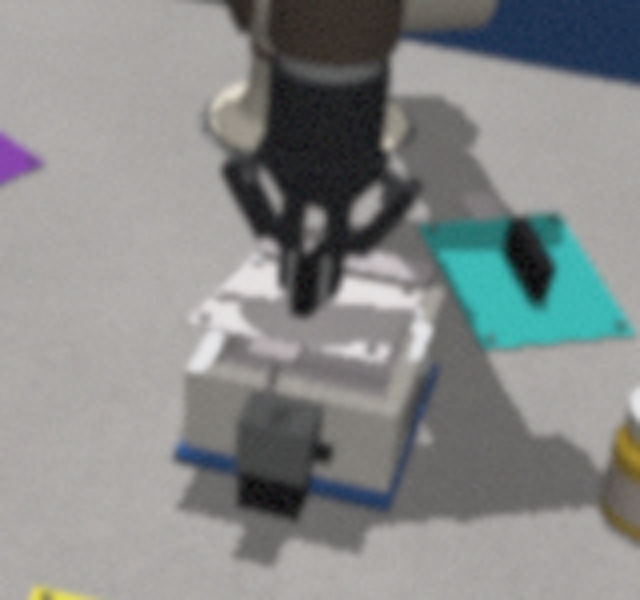

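View pics/w8.png

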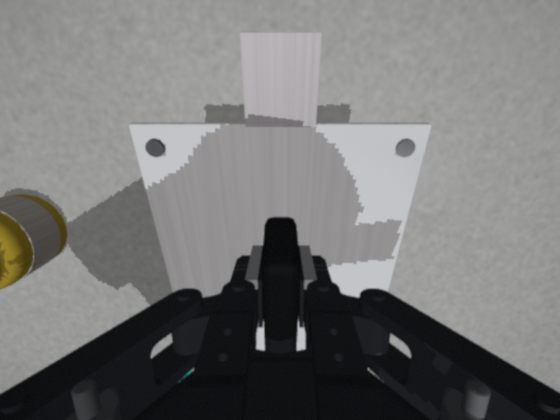

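View pics/t8.png

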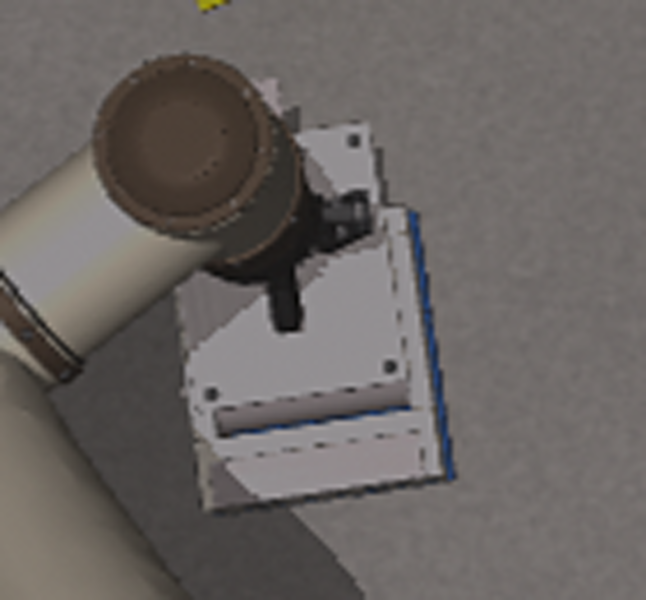

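```bash
cat > ov.py <<'E'
from h import *
ML=np.array([468.5,189.5,0]);YA=np.radians(7.28)
def mill2w(X):
    c,s=np.cos(YA),np.sin(YA); return np.asarray(X,float)@np.array([[c,s,0],[-s,c,0],[0,0,1]])+ML
def w2mill(X):
    c,s=np.cos(YA),np.sin(YA); return (np.asarray(X,float)-ML)@np.array([[c,-s,0],[s,c,0],[0,0,1]])
def panel2w(s,v,X):
    R=Rn.from_quat(s["ee_rot"]).as_matrix();a=np.radians(v[0]);X=np.asarray(X,float)-[v[1],v[2],v[3]]
    x=X[:,0]*np.cos(a)-X[:,2]*np.sin(a); z=X[:,0]*np.sin(a)+X[:,2]*np.cos(a)
    return np.c_[x,-X[:,1],6-z]@R.T+s["position"]
def draw(c,pts,box,k,fn):
    x0,y0,x1,y1=box;i=cv2.resize(c["image"][y0:y1,x0:x1,::-1],None,fx=k,fy=k,interpolation=cv2.INTER_CUBIC)
    for X,col in pts:
        for p in proj(c,X): cv2.drawMarker(i,tuple(int(round(q)) for q in ((p-[x0,y0]+.5)*k-.5)),col,cv2.MARKER_CROSS,12,1)
    cv2.imwrite(fn,i)
def report(v):
    from bench import arm
    s=arm.read_state()
    e,t=w2mill(panel2w(s,v,[[-80,0,0],[98,0,-28]]));print("clock",round(s["clock"],2),"edge in mill",e.round(1),"tip",t.round(1),"F",np.round(s["contact_force"],1),"tcp mill",w2mill([s["position"]]).round(1))
    return s
KEY=[[-66,65,99],[-66,-65,99],[80,75,80],[80,-75,80],[98,12,76-0],[98,0,76]]
PK=[[-80,65,4],[-80,-65,4],[80,65,4],[80,-65,4],[114,15,4],[114,-15,4]]
E
python3 - <<'E'
from ov import *
from bench import arm
from inhand import inhand
s=arm.read_state();w=dict(np.load("w8.npz"))
v=inhand(w,s,np.array([(130.5,124.2),(431,124.2),(241,32.8),(321.3,32.8)]))
np.save("v.npy",v); report(v)
draw(dict(np.load("t8.npz")),[(mill2w(KEY),(0,0,255)),(panel2w(s,v,PK),(0,200,0))],(150,150,290,280),4.6,"pics/t8o.png")
draw(dict(np.load("s8.npz")),[(mill2w(KEY),(0,0,255)),(panel2w(s,v,PK),(0,200,0))],(270,150,430,280),4.6,"pics/s8o.png")
E
```

```text
theta,gx,gy,gz,yaw [ 1.439e+01  1.651e+01 -1.150e+00  3.243e+01  3.000e-02] res [[-0.1, -0.4], [0.4, -0.3], [-0.0, 0.3], [-0.2, 0.3]]
clock 11.95 edge in mill [-33.4   0.2 105.7] tip [146.    0.  122.2] F [ 0.3  0.1 -3.8] tcp mill [[ 52.2  -0.9 166.8]]
```

View pics/t8o.png

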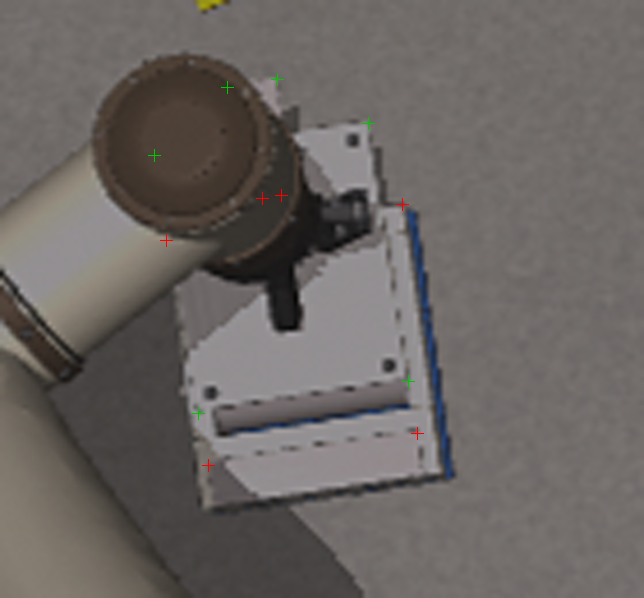

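View pics/s8o.png

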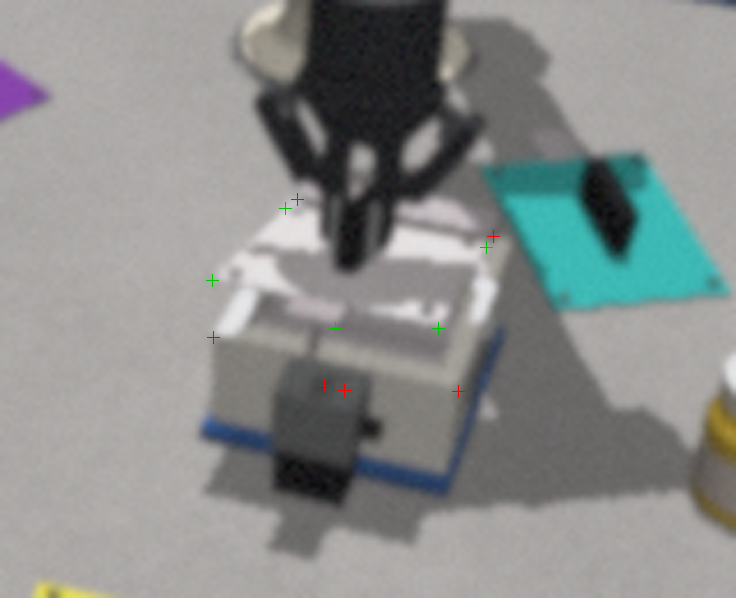

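>>> {"op": "drive_tool", "data": {
  "plan": [
    [[-0.006,0.0005,0.007],0.1],
    [[-0.006,0,0.007],0],
    [[-0.006,0,0.007],0],
    [[0,0,0],0]
  ]
}}

```text
clock: 12.45
position: [502.4, 192.8, 146.6]
ee_rot: [0.998, 0.063, -0.001, 0.0]
contact_force: [0.3, 1.1, -3.0]
gripper_width: 15.5
```

```bash
python3 - <<'E'
from ov import *
from bench import arm
v=np.load("v.npy");s=report(v)
c=arm.get_image("scene")
draw(c,[(panel2w(s,v,PK[2:]),(0,200,0)),(mill2w([[-66,65,94],[-66,-65,94]]),(0,0,255))],(300,160,400,260),6,"pics/s9.png")
c=arm.get_image("top")
draw(c,[(panel2w(s,v,PK[:2]),(0,200,0)),(mill2w(KEY[:2]),(0,0,255))],(170,175,270,270),6,"pics/t9.png")
E
```

```text
clock 12.45 edge in mill [-51.5   0.2  85.3] tip [ 1.279e+02 -1.000e-01  1.021e+02] F [ 0.3  1.1 -3. ] tcp mill [[ 34.1  -1.  146.6]]
```

View pics/s9.png

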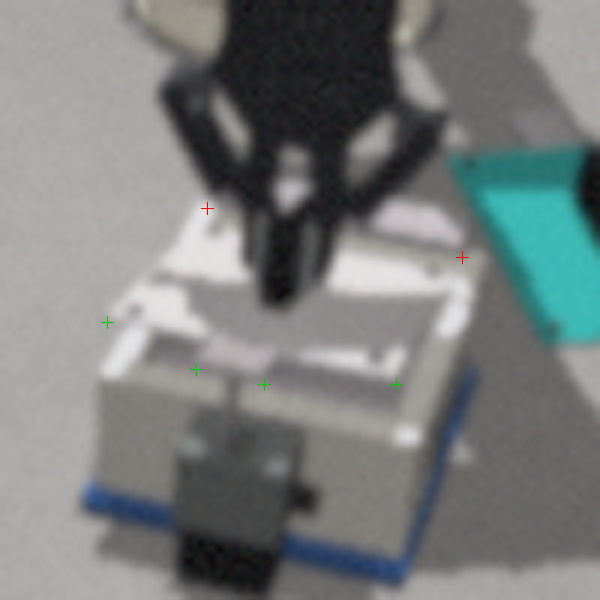

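View pics/t9.png

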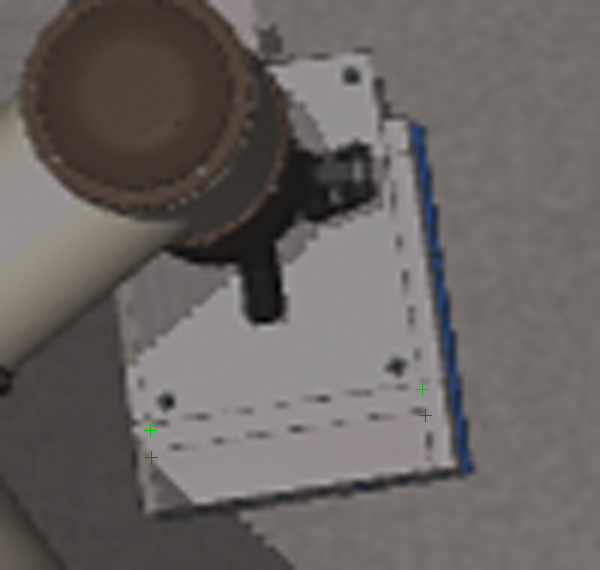

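>>> {"op": "drive_tool", "data": {
  "plan": [
    [[-0.006,0,0.002],0],
    [[-0.007,0,0],0],
    [[-0.007,0,0],0],
    [[-0.007,0,0],0],
    [[0,0,0],0]
  ]
}}

```text
clock: 13.18
position: [476.1, 189.8, 145.5]
ee_rot: [0.998, 0.063, -0.0, -0.0]
contact_force: [-0.4, 0.5, -3.7]
gripper_width: 15.4
```

```bash
python3 - <<'E'
from ov import *
from bench import arm
v=np.load("v.npy");s=report(v)
c=arm.get_image("scene")
draw(c,[],(300,160,400,260),6,"pics/s10.png")
c=arm.get_image("top")
draw(c,[(mill2w(KEY[:2]),(0,0,255))],(170,175,270,270),6,"pics/t10.png")
c=arm.get_image("wrist");cv2.imwrite("pics/w10.png",c["image"][:,:,::-1])
E
```

```text
clock 13.18 edge in mill [-77.9   0.6  84.1] tip [101.5   0.4 101.2] F [-0.4  0.5 -3.7] tcp mill [[  7.5  -0.6 145.5]]
```

View pics/s10.png

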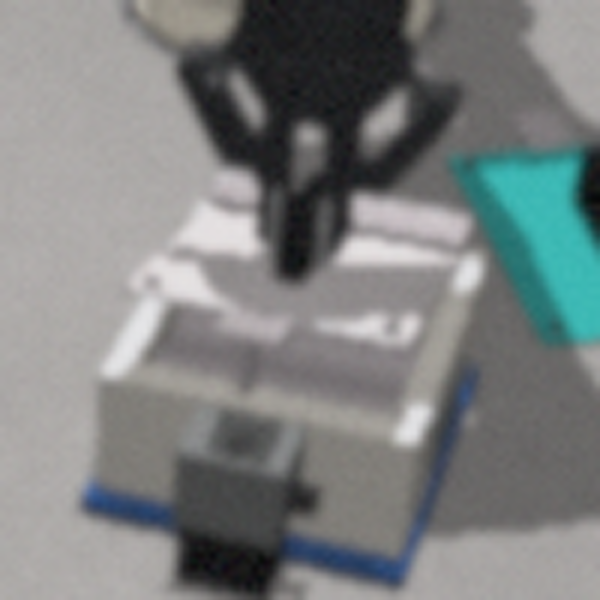

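View pics/t10.png

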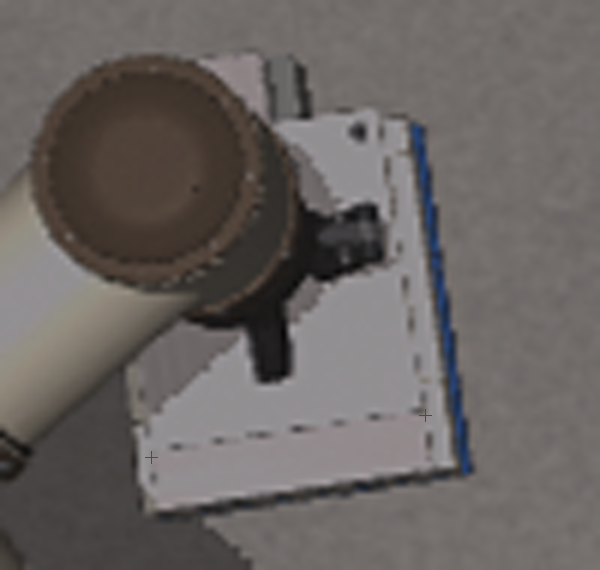

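View pics/w10.png

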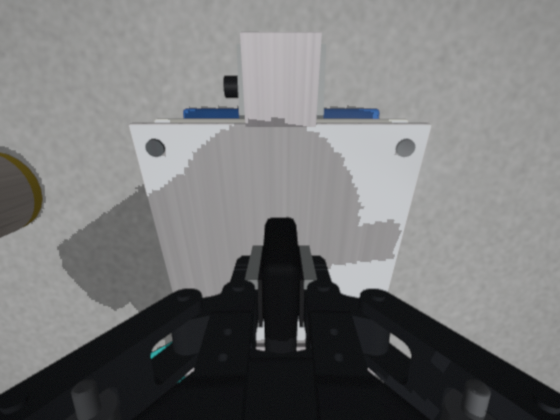

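>>> {"op": "drive_tool", "data": {
  "plan": [
    [[-0.001,0.001,0.003],0],
    [[0,0,0.003],0],
    [[0.001,0,0.003],0],
    [[0.001,0,0.002],0],
    [[0,0,0],0]
  ]
}}

```text
clock: 13.95
position: [479.2, 189.5, 135.3]
ee_rot: [0.998, 0.063, 0.001, -0.0]
contact_force: [3.0, -0.9, 5.0]
gripper_width: 15.3
```

```bash
cat > chk.py <<'E'
from ov import *
from bench import arm
import sys
n=sys.argv[1]
v=np.load("v.npy");s=report(v);print("head",np.degrees(np.arctan2(*Rn.from_quat(s["ee_rot"]).as_matrix()[[1,0],0])).round(2),"tz",Rn.from_quat(s["ee_rot"]).as_matrix()[:,2].round(3),"T",np.round(s["wrist_torque"],2))
draw(arm.get_image("scene"),[],(310,180,390,260),7,f"pics/s{n}.png")
c=arm.get_image("wrist");cv2.imwrite(f"pics/w{n}.png",cv2.resize(c["image"][0:160,100:460,::-1],(800,356)));np.savez(f"w{n}.npz",**c)
E
python3 chk.py 11
```

```text
clock 13.95 edge in mill [-74.6  -0.   73.7] tip [104.7  -0.2  91.3] F [ 3.  -0.9  5. ] tcp mill [[ 10.6  -1.3 135.3]]
head 7.23 tz [ 0.003  0.001 -1.   ] T [-0.41 -0.29 -0.06]
```

View pics/s11.png

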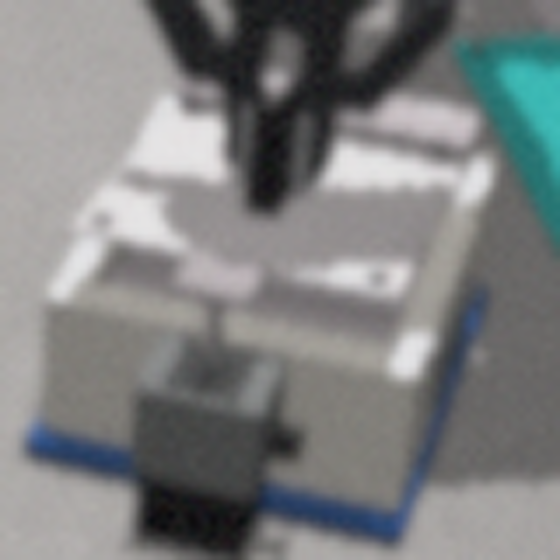

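View pics/w11.png

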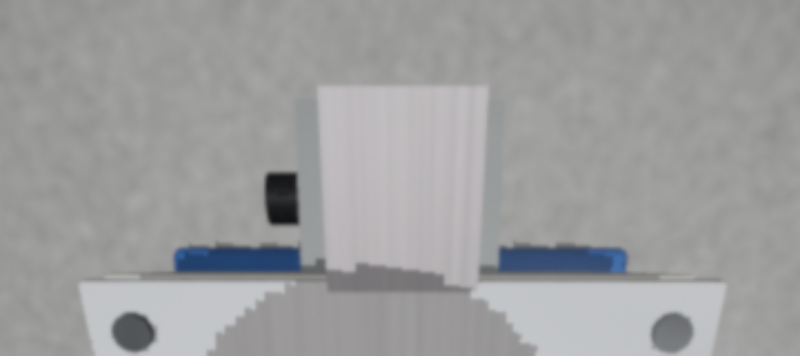

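```bash
python3 - <<'E'
from ov import *
from bench import arm
from inhand import inhand
w=dict(np.load("w11.npz"));k=800/360
P=up([(79,283),(727,282),(317,86),(490,86)],k,(100,0))
v=inhand(w,arm.read_state(),P);np.save("v.npy",v);report(v)
E
```

```text
theta,gx,gy,gz,yaw [12.33 17.19 -0.61 32.93  0.08] res [[-0.4, -0.5], [0.6, -0.4], [0.4, 0.5], [-0.6, 0.4]]
clock 14.05 edge in mill [-77.2  -0.6  76.1] tip [102.7  -0.7  87.4] F [ 3.6 -1.2  5.2] tcp mill [[ 10.6  -1.3 135.3]]
```

>>> {"op": "drive_tool", "data": {
  "plan": [
    [[0,-0.0005,0.003],0],
    [[0.001,0,0.003],0],
    [[0.001,0,0.003],0],
    [[0,0,0],0]
  ]
}}

```text
clock: 14.55
position: [482.3, 190.9, 126.8]
ee_rot: [0.998, 0.064, 0.003, -0.001]
contact_force: [6.2, -1.7, 4.8]
gripper_width: 14.9
```

```bash
python3 chk.py 12
```

```text
clock 14.55 edge in mill [-73.6   0.3  67.3] tip [106.2   0.4  79.1] F [ 6.2 -1.7  4.8] tcp mill [[ 13.9  -0.3 126.8]]
head 7.32 tz [ 0.006  0.002 -1.   ] T [-0.47 -1.26  0.19]
```

View pics/s12.png

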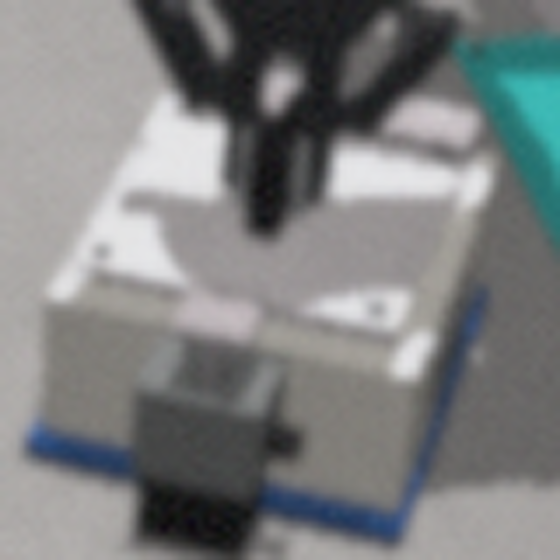

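View pics/w12.png

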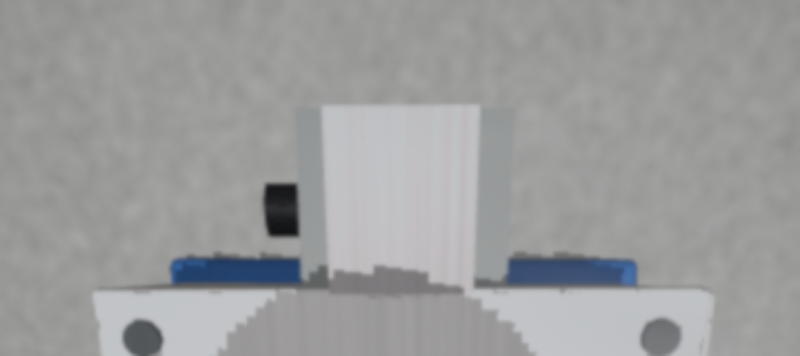

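>>> {"op": "drive_tool", "data": {
  "plan": [
    [[0.001,0.001,0.003],0],
    [[0.001,0,0.003],0],
    [[0.0005,0,0.002],0],
    [[0,0,0],0]
  ]
}}

```text
clock: 15.15
position: [485.1, 191.0, 118.9]
ee_rot: [0.998, 0.064, 0.004, -0.002]
contact_force: [5.4, 1.0, 4.6]
gripper_width: 14.7
```

```bash
python3 chk.py 13
```

```text
clock 15.15 edge in mill [-70.8   0.1  59.3] tip [1.09e+02 1.00e-01 7.13e+01] F [5.4 1.  4.6] tcp mill [[ 16.7  -0.6 118.9]]
head 7.3 tz [ 0.007  0.004 -1.   ] T [ 0.12 -1.08  0.02]
```

View pics/s13.png

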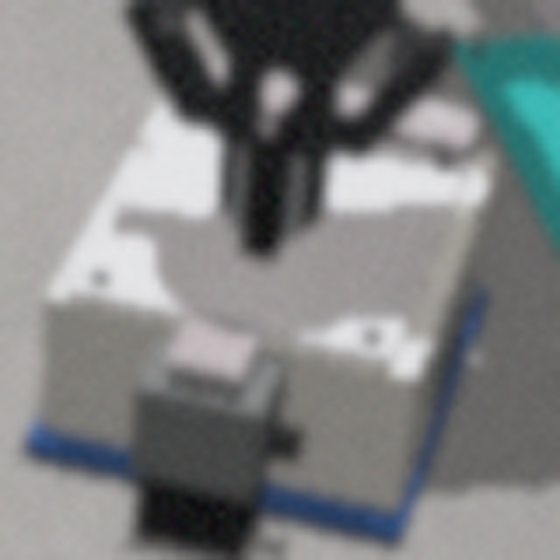

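View pics/w13.png

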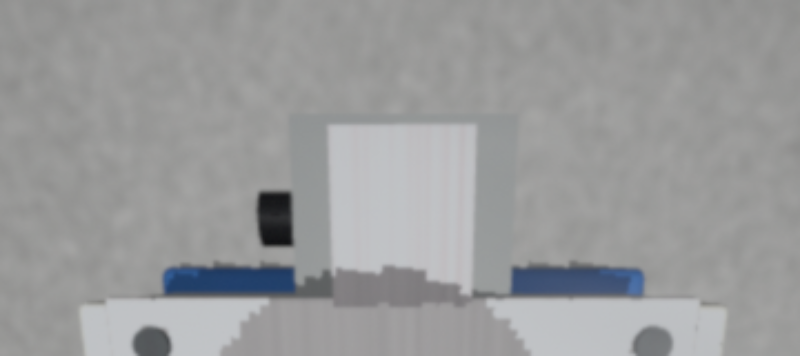

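>>> {"op": "drive_tool", "data": {
  "plan": [
    [[0,0,0.0015],0],
    [[0,0,0.0015],0],
    [[0,0,0],0]
  ]
}}

```text
clock: 15.62
position: [485.4, 191.0, 116.8]
ee_rot: [0.998, 0.064, 0.004, -0.002]
contact_force: [4.9, -0.3, 9.5]
gripper_width: 14.8
```

```bash
python3 chk.py 14; python3 - <<'E'
from ov import *
from bench import arm
from inhand import inhand
w=dict(np.load("w14.npz"))
i=w["image"][90:150,120:440,::-1];cv2.imwrite("pics/w14c.png",cv2.resize(i,(800,150)))
E
```

```text
clock 15.62 edge in mill [-70.5   0.1  57.1] tip [109.2   0.2  69.2] F [ 4.9 -0.3  9.5] tcp mill [[ 16.9  -0.6 116.8]]
head 7.32 tz [ 0.008  0.004 -1.   ] T [-0.12 -0.67 -0.02]
```

View pics/w14.png

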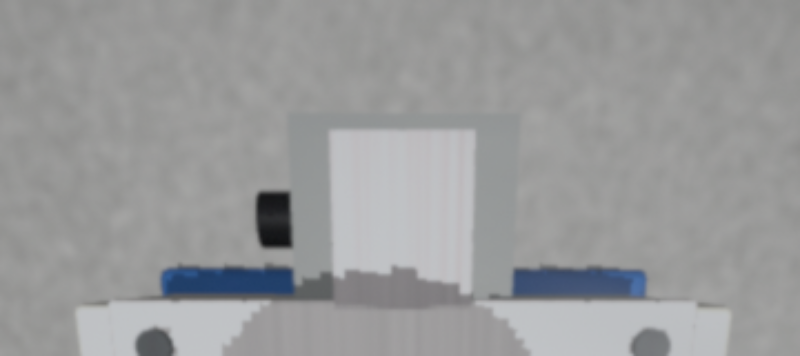

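View pics/s14.png

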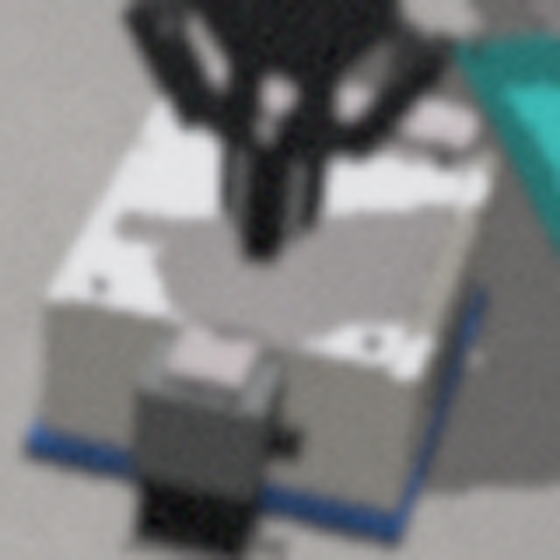

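>>> {"op": "drive_tool", "data": {
  "plan": [
    [[0,0,0.0015],0],
    [[0,0,0.001],0],
    [[0,0,0],0]
  ]
}}

```text
clock: 16.1
position: [485.4, 191.0, 116.7]
ee_rot: [0.998, 0.064, 0.004, -0.002]
contact_force: [-2.0, -0.4, 25.1]
gripper_width: 15.1
```

```bash
python3 chk.py 15
```

```text
clock 16.1 edge in mill [-70.5  -0.   57. ] tip [109.3   0.2  69.3] F [-2.  -0.4 25.1] tcp mill [[ 16.9  -0.6 116.7]]
head 7.36 tz [ 0.008  0.004 -1.   ] T [-0.38  1.02 -0.  ]
```

View pics/w15.png

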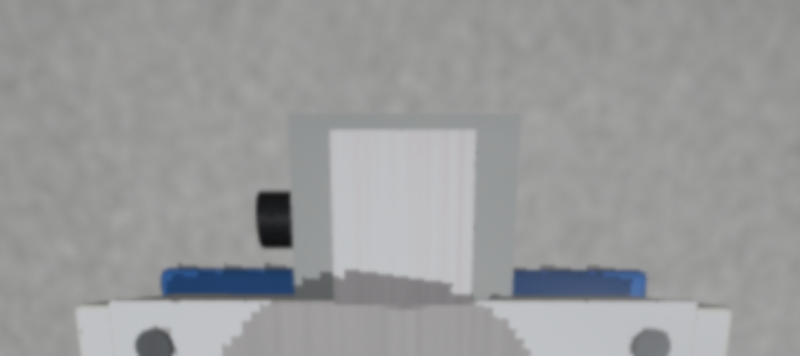

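It's seated: the TCP stalls at z=116.7 while the force rises to 25 N. I'll relieve the pressure, then release.

>>> {"op": "drive_tool", "data": {
  "plan": [
    [[0,0,-0.003],0],
    [[0,0,0],0]
  ]
}}

```text
clock: 16.45
position: [484.1, 190.5, 116.8]
ee_rot: [0.998, 0.063, 0.003, -0.001]
contact_force: [0.8, 1.2, 11.7]
gripper_width: 15.0
```

>>> {"op": "drive_tool", "data": {
  "plan": [
    [[0,0,0],0],
    [[0,0,0],0],
    [[0,0,0],0],
    [[0,0,0],0],
    [[0,0,0],0]
  ],
  "fingers": -1
}}

```text
clock: 17.08
position: [482.2, 189.1, 114.7]
ee_rot: [0.998, 0.063, -0.0, 0.0]
contact_force: [-0.0, 0.2, -0.7]
gripper_width: 85.3
```

>>> {"op": "drive_tool", "data": {
  "plan": [
    [[0,0,-0.01],0],
    [[0,0,-0.03],0],
    [[0,0,-0.04],0],
    [[-0.02,0,-0.04],0],
    [[-0.03,0,-0.02],0],
    [[-0.03,0,0],0],
    [[-0.02,0,0],0],
    [[0,0,0],0],
    [[0,0,0],0]
  ]
}}

```text
clock: 18.2
position: [383.6, 176.9, 255.4]
ee_rot: [0.998, 0.063, 0.001, -0.0]
contact_force: [0.2, 0.3, -0.7]
gripper_width: 85.6
```

```bash
python3 - <<'E'
from ov import *
from bench import arm
goto([0,0,0],7.3)
c=arm.get_image("wrist");cv2.imwrite("pics/w16.png",c["image"][:,:,::-1]);np.savez("w16.npz",**c)
c=arm.get_image("scene");draw(c,[],(310,180,390,260),7,"pics/s16.png");cv2.imwrite("pics/s16f.png",c["image"][:,:,::-1]);np.savez("s16.npz",**c)
c=arm.get_image("top");np.savez("t16.npz",**c);draw(c,[(mill2w(KEY[:2]),(0,0,255)),(mill2w(np.array(PK[2:])+[0,0,80]),(0,200,0))],(165,170,265,270),6,"pics/t16.png")
E
```

```text
clock 18.2 pos [383.6 176.9 255.4] head 7.21 toolturn -0.09 shift now-axes [-403.1  127.6  254.8] after turn [-403.3  126.9  254.8] F [ 0.2  0.3 -0.7] T [0.01 0.04 0.02] w 85.6 tilt [ 0.001  0.001 -1.   ]
```

View pics/w16.png

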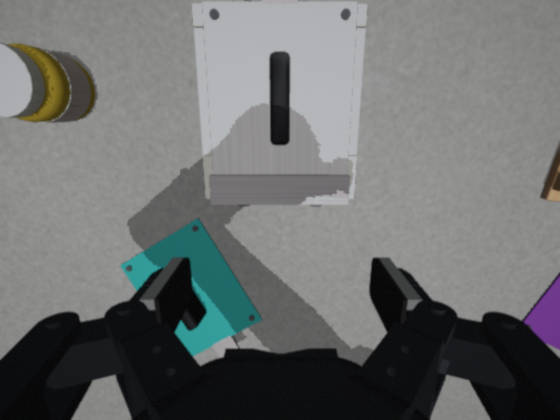

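View pics/s16.png

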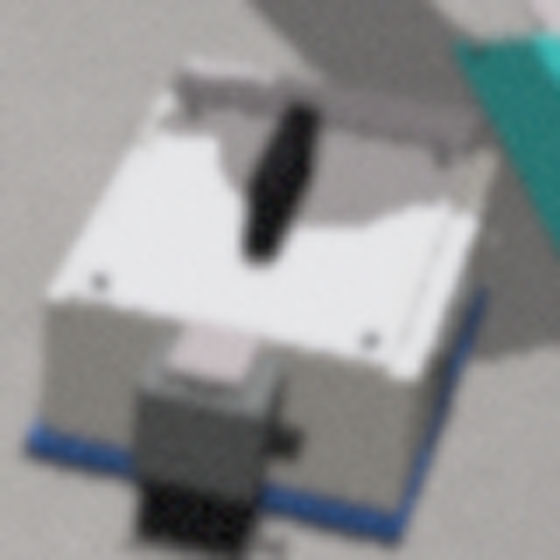

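View pics/t16.png

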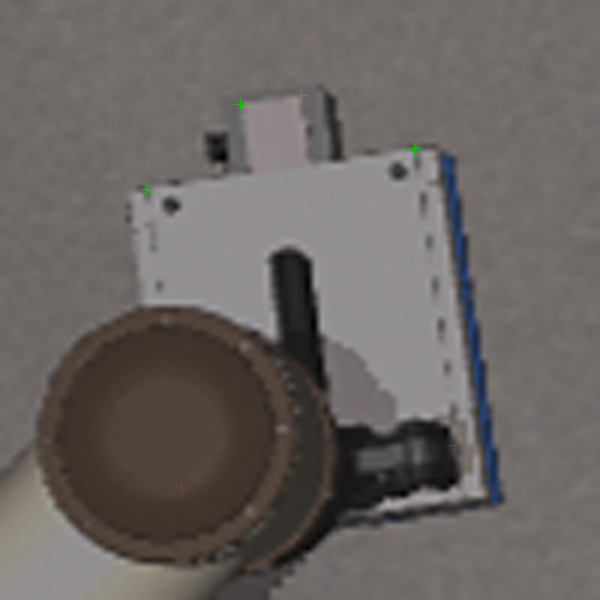

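View pics/s16f.png

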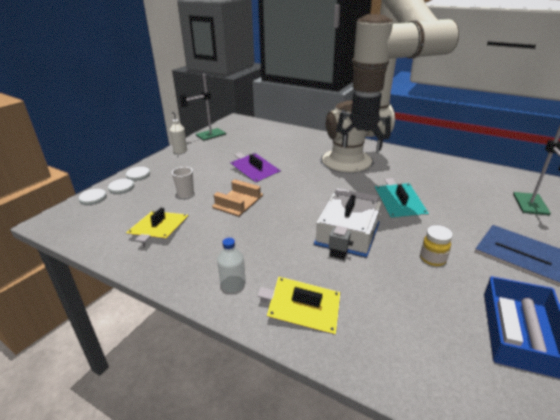

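>>> {"op": "drive_tool", "data": {
  "plan": [
    [[0.05,0,0],0],
    [[0.05,0,0],0],
    [[0,0,0],0],
    [[0,0,0],0]
  ]
}}

```text
clock: 18.85
position: [482.2, 188.8, 253.9]
ee_rot: [0.998, 0.062, -0.001, 0.001]
contact_force: [-0.7, 0.4, 0.4]
gripper_width: 85.5
```

```bash
python3 - <<'E'
from ov import *
from bench import arm
c=arm.get_image("wrist");cv2.imwrite("pics/w17.png",c["image"][:,:,::-1]);np.savez("w17.npz",**c)
draw(c,[(mill2w(np.array(PK[2:]+[[35,8,44],[35,-8,44],[-35,8,44],[-35,-8,44]])+[0,0,80]),(0,200,0)),(mill2w(KEY[:2]),(0,0,255))],(190,70,390,320),3,"pics/w17o.png")
i=cv2.imread("pics/w17o.png");cv2.imwrite("pics/w17o.png",cv2.resize(i,(480,600)))
i=c["image"][70:170,190:390,::-1];cv2.imwrite("pics/w17c.png",cv2.resize(i,(800,400),interpolation=cv2.INTER_CUBIC))
E
```

```text
(no output)
```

View pics/w17o.png

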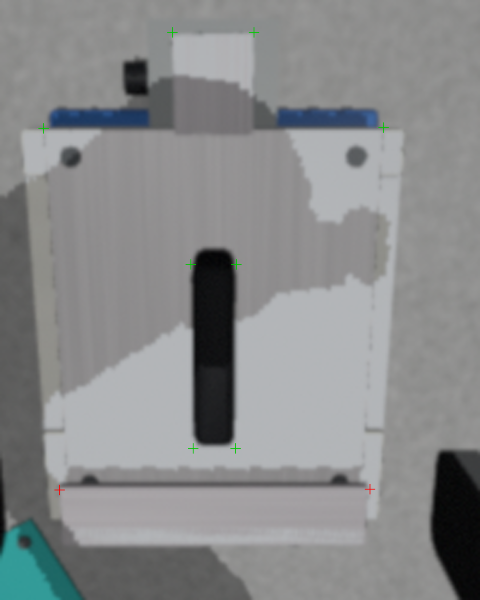

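View pics/w17c.png

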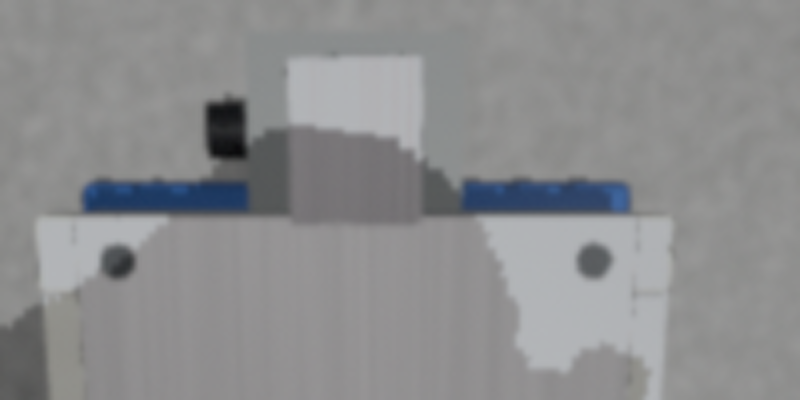

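The panel matches its predicted home outline to about 1 mm. The tab is over the switch, and the plain edge's holes, near (90,478) and (340,478), are partly under the lip. I'm handing in.

```bash
python3 -c "
from bench import arm
print(arm.job_done())"
```

```text
the job is handed in; nothing more can be done
None
```

The panel is refitted: hooked under the lip, lying flat on the mill with its tongue in the slot. I handed the job in at about 19 s, with the gripper open and well clear of everything.

**How it went:**
- **Grasp:** I gripped the bare aluminium panel's bar about 16 mm toward the tongue.
- **Tilt:** The tool could only point straight down. I tilted the panel to about 15° by pressing its tongue side on the ends of the rest's bars, so that it turned between the pads.
- **Hook and lower:** I slid the plain edge under the lip and lowered the panel in four short moves, holding it throughout, while the tongue went into the slot. Then I released it.

**Last checks:**
- **Flat:** The tool stopped at z = 116.7 mm while the contact force rose to 25 N.
- **Home:** In the last wrist picture the panel's outline agrees with its computed home pose to about 1 mm, and the plain edge's holes are partly under the lip. In the top view it sits up to about 2 mm to one side.
- **Other objects:** The bottle, beaker and jar look unmoved in the full scene picture. I did not measure them.

**Disagreements:**
- **Mill position:** The wrist and top/scene cameras disagreed by about 2 mm sideways. I used roughly the wrist value.
- **Tongue depth:** It was not seen directly. I inferred it from the plate lying flat on the rim.

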